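Charge the wax melter with the drop cup and clip on its controller

ROBOT

A 6-joint arm with a two-finger parallel gripper is mounted at the origin on the work surface. World frame = base frame: x ahead of the robot, y to its left, z up, the work surface at z = 0. Lengths are in m, angles in degrees, forces in N, time in s.
With the tool pointing down it reaches from about 0.35 to 0.875 m from the base axis. Payload 4.2 kg.
Tool frame: the origin (TCP) lies on the centre line of the jaws, within the pads' length; the fingertips stand 25 mm ahead of it and the grasp point (between the pads) lies 6 mm ahead of it; z points along the fingers, y is the line along which they close (so a half turn about z gives the same grasp; the last joint's range is limited). The gripper opens to 87 mm and grips with 3 to 60 N. Pads are 19 mm wide; open, the fingers measure 117 mm over their backs; the gripper's body (75 mm by 190 mm) begins 51 mm behind the grasp point.
Start: joints at [-49.813, 22.042, 0.453, 0, -68.411, -14.817], TCP at [0.268, -0.565, 0.248] pointing down, gripper open.
Joint ranges: [-179.83, 179.83], [-69.29, 118.12], [-61.27, 80.66], [-181.25, 117.63], [-171.15, -9.14], [-177.46, 177.46]. Speed limits (degrees/s): [159.86, 159.86, 180, 180, 180, 180].

INTERFACE

Orientations are given as a 3x3 rotation matrix whose columns are the frame's x, y, z axes.
In Python, from station import r gives the robot as it stands.
- The arm moves only by the tool move_arm, never from a script. Its argument "series" is a list of rows, each an object with "grip": the opening, from 0 (shut) to 1 (fully open); "xyz": the shift along the tool's x, y, z in mm, a list of three; "angular": the turn, a rotation vector about the tool's x, y, z in rad, a list of three. A call has 1 to 10 rows; each row is the pose to reach, as a shift and turn from the pose commanded when the call began, along the tool's axes at that moment; what a row does not reach only later rows make up. A row lasts 1/10 s, in which the tool goes at most 50 mm and 8.59 degrees, less where a joint would pass 70% of its speed; a pose out of reach is approached as far as the arm can. A call with a gripper value outside its range is refused whole. The fingers move at their own pace and stop on an object; the grip force is fixed at half the most. Time passes only in rows, so rows that repeat a pose let the fingers close. It gives the time, the measured TCP pose, the force, the opening and the grip force at its end, in the units of the state.
- r.sense(): the state, without advancing time (a new reading comes with each control period).
- r.capture(name): name is "side" or "top"; returns a dict with "img" (400x640x3 uint8, red, green, blue), "camera_matrix" (3x3 intrinsics, pixels), "k1" (the pictures are not rectified: a ray, as slopes to the right and down, at radius r is drawn at 1 + k1 r^2 times it, then the intrinsics apply), "rvec" (rotation vector, rad) and "tvec" (3), from world to camera coordinates, as OpenCV has them. Camera axes: x right, y down, z forward; pixel columns grow to the right and rows downward; lengths in m; the calibration is good to about 2 mm. A picture is of the moment at which its call begins. There is no depth.
- r.finish_job(): hands the job in; it is judged then, once.
The state is a dict: "time_s": time; "joints": joint angles; "joint_velocities": joint speeds; "effort": joint torques, N m; "tcp_pos": TCP position; "ee_rot": TCP orientation; "wrist_force": force on the tool from outside, world axes, zero at the start; "moment": the same for the moment, N m; "gripper_width": opening from 0.0 (shut) to 1.0 (fully open); "gripper_force": force on a finger pad.
Only numpy, scipy, OpenCV 4.12 (cv2) and the standard library are available. Lean on these libraries where they do the work, as an engineer would, in place of code of your own. Each camera call takes 0.05 s, during which the arm holds its last target. There are 200 camera calls.

TASK

Get the wax melter in the painting studio ready: put every wax cake that is out on the table into the drop cup, carry the cup over the melting pot and press its red release tab down on the pot's rim so that the hinged floor swings open and all the cakes drop into the pot. Stand the empty cup upright on its mat again, put the lid on the pot, and last of all slide the controller onto the rail of its dock, right home, until the spring catch snaps into its notch. Leave the other things on the table where they are.

Things in the scene. Friction and masses are not known exactly. Their poses are not given: they have to be found in the camera images.
- cake0_mid (a point): centre of the red wax cake, a rigid block 64 mm long (its x), 36 mm wide (its y), 13 mm thick (its z), 30 g; lies flat on the table at the start, or is absent (3 to 5 of the five cakes are there)
- cake1_mid (a point): centre of the dark blue wax cake, a rigid block 64 mm long (its x), 36 mm wide (its y), 13 mm thick (its z), 30 g; lies flat on the table at the start, or is absent (3 to 5 of the five cakes are there)
- cake2_mid (a point): centre of the ochre yellow wax cake, a rigid block 64 mm long (its x), 36 mm wide (its y), 13 mm thick (its z), 30 g; lies flat on the table at the start, or is absent (3 to 5 of the five cakes are there)
- cake3_mid (a point): centre of the cream white wax cake, a rigid block 64 mm long (its x), 36 mm wide (its y), 13 mm thick (its z), 30 g; lies flat on the table at the start, or is absent (3 to 5 of the five cakes are there)
- cake4_mid (a point): centre of the green wax cake, a rigid block 64 mm long (its x), 36 mm wide (its y), 13 mm thick (its z), 30 g; lies flat on the table at the start, or is absent (3 to 5 of the five cakes are there)
- cup_mid (a point): centre of the drop cup's chamber: square aluminium, 88 x 88 mm outside, 80 x 80 mm inside, open at the top, 0.3 kg, on four feet 8 mm square under its corners. Heights above the feet: closed floor 38 mm, this point 75 mm, open rim 112 mm. z is up; -x is the back, with the black grip above and the red release tab below
- cup_grip (a point): point to grip the drop cup: on the black upright grip plate that rises above the middle of the back wall. The plate is 12 mm thick (cup x), 46 mm wide (cup y), from the rim (112 mm above the feet) to 164 mm above the feet; this point is in its middle, 140 mm above the feet and 44 mm behind the chamber's centre
- flap (a joint): angle of the cup's hinged floor: 0 shut, 1.3 wide open. Floor and red tab are one sprung rocker. The tab pushed up from below, as by the pot's rim while the cup is lowered, swings the floor down; this takes 0.22 to 0.28 N m (about 10 N on the tab 25 mm behind the hinge). Let go, it springs shut. At 1.15 the floor hangs 77 mm below the hinge and the cakes slide off
- cup_hinge (a point): middle of the hinge of the cup's floor, which runs along the cup's y: 46 mm behind the chamber's centre, 36 mm above the feet. From here the red tab, 40 mm wide, 46 mm long, 4 mm thick, points backward (-x) and 40 degrees downward while the floor is shut; its tip is then 35 mm behind the hinge and 5 mm above the level of the feet
- pot_rim (a point): centre of the mouth of the melting pot, at rim height, 160 mm above the table. Round open pot of the fixed melter, 176 mm outside and 168 mm inside diameter at all heights, inner floor 143 mm below the rim. x, y, z axes are those of the melter (z up)
- lid_knob (a point): point to grip the pot's lid: in its black upright knob, 30 mm in diameter, which rises from 12 to 48 mm above the lid's underside; this point is 36 mm above the underside. The lid, 0.3 kg, lies on the table: a plate 188 mm in diameter and 4 mm thick on a plug 155 mm in diameter and 8 mm deep that goes down inside the pot. On the pot this point is 28 mm above the rim
- mat_top (a point): centre of the top of the green drip mat, 160 x 160 x 3 mm, fixed on the table, on which the drop cup stands at the start and must stand at the end
- controller_foot (a point): centre of the underside of the controller: black box 96 mm long (x), 62 wide (y), 48 high, 0.25 kg, upright on the table. A T channel through its whole length (30 mm wide, 18 mm slot between the lips) takes the rail, from its end only. +x is the front, which goes on first; green display at the rear. Catch notch at mid-length in its -y side, whose front corner is bevelled
- controller_grip (a point): point to grip the controller: in the orange rib on its top, 24 mm wide (y), 58 mm long (x), from 48 to 82 mm above the underside; this point is 70 mm above the underside and 6 mm ahead of its centre
- dock_home (a point): where controller_foot comes when fully home: on the dock's grey plate, 8 mm above the table; +x is the sliding direction. The steel T rail (head 26 mm, web 14 mm wide, top 28 mm above the table) starts 97 mm before this point; the plate goes on to 220 mm before it, so a controller set down in line 160 mm before is clear of the rail. A black block stops it 2.5 mm past home
- catch (a joint): angle of the dock's steel spring catch, which stands on the -y side of the rail: 0 at rest; the passing controller pushes it aside to about 0.08 to 0.1 (sliding then takes 10 to 15 N); it snaps back to about 0 in the controller's notch when that is home (it also reads 0 before the controller reaches it)
- bottle: clear bottle with a yellow label, 64 mm wide, 170 mm high, origin under its centre; leave alone
- jar: red-brown jar with a white lid, 64 mm wide, 75 mm high, origin under its centre; leave alone
There are look-alikes about, which are no part of the job. Of the things that look like the part that bears cake1_mid, take the one that is farthest to the robot's left at the start.

How it is judged (in metres and radians):
On the way, in this order (a step that is already met when the one before it is completed fails the run):
1. every wax cake lies in the drop cup, its floor shut (x of cake0_mid in the frame of cup_mid between -0.045 and 0.045 m and y of cake0_mid in the frame of cup_mid between -0.045 and 0.045 m and z of cake0_mid in the frame of cup_mid between -0.045 and 0.045 m and x of cake1_mid in the frame of cup_mid between -0.045 and 0.045 m and y of cake1_mid in the frame of cup_mid between -0.045 and 0.045 m and z of cake1_mid in the frame of cup_mid between -0.045 and 0.045 m and x of cake2_mid in the frame of cup_mid between -0.045 and 0.045 m and y of cake2_mid in the frame of cup_mid between -0.045 and 0.045 m and z of cake2_mid in the frame of cup_mid between -0.045 and 0.045 m and x of cake3_mid in the frame of cup_mid between -0.045 and 0.045 m and y of cake3_mid in the frame of cup_mid between -0.045 and 0.045 m and z of cake3_mid in the frame of cup_mid between -0.045 and 0.045 m and x of cake4_mid in the frame of cup_mid between -0.045 and 0.045 m and y of cake4_mid in the frame of cup_mid between -0.045 and 0.045 m and z of cake4_mid in the frame of cup_mid between -0.045 and 0.045 m and value of joint flap below 0.15 rad), for 0.3 s.
2. the drop cup is over the pot and its floor swings open (horizontal distance between cup_mid and pot_rim below 0.05 m and value of joint flap above 0.3 rad).
3. every wax cake lies in the pot (horizontal distance between each of cake0_mid, cake1_mid, cake2_mid, cake3_mid, cake4_mid and pot_rim below 0.085 m and z of each of cake0_mid, cake1_mid, cake2_mid, cake3_mid, cake4_mid in the frame of pot_rim below -0.02 m), for 0.2 s.
4. the drop cup stands upright on its mat again, floor shut, and the lid sits on the pot (horizontal distance between cup_mid and mat_top below 0.045 m and angle between cup_mid's own z axis and vertical below 0.1 rad and z of cup_mid in the frame of mat_top below 0.085 m and value of joint flap below 0.1 rad and horizontal distance between lid_knob and pot_rim below 0.009 m and z of lid_knob in the frame of pot_rim below 0.032 m and angle between lid_knob's own z axis and vertical below 0.04 rad), for 0.2 s.
5. the controller is home on its rail and the catch is in its notch (x of controller_foot in the frame of dock_home between -0.005 and 0.005 m and y of controller_foot in the frame of dock_home between -0.004 and 0.004 m and z of controller_foot in the frame of dock_home between -0.005 and 0.005 m and angle between the x axis of controller_foot and the x axis of dock_home, either way round below 0.08 rad and value of joint catch below 0.05 rad), for 0.3 s.
At the end, for the whole second after the job is handed in: every cake is in the pot, 20 mm or more below the rim; the lid sits flat on the pot; the cup stands upright on its mat, centre within 45 mm of the mat's, floor shut (flap below 0.1); the controller is within 5 mm of home (4 mm sideways), in line, catch in its notch (below 0.05); all at rest (all of step 3 and all of step 4 and all of step 5 and linear speed of each of cup, lid, controller below 0.02 m/s); the robot touches nothing.
It fails at once if another thing on the table is shoved more than 40 mm (distance of any of bottle, jar from where it was at the start of the episode above 0.04 m).
Of cake0, cake1, cake2, cake3, cake4 only 3 to 5 are there at a start; the rules pass over those that are not, and their reading is None.
At some moment in a run one of cake0, cake1, cake2, cake3, cake4, controller may be knocked a few centimetres aside while the robot is not near it.
It also fails if it takes over 210 s, if anything falls off the work surface, if the arm or the gripper's body presses on something with over 40 N, if the wrist force passes 120 N, or if a joint passes its speed limit or range.

## Working session

There is one attempt and no reset: what is moved stays moved. The work goes in short steps, Python scripts to look and compute and a tool call to move; the robot and the scene stay as the last step left them, time stands still between calls to the robot, and variables do not carry over. Pictures are saved under pics/ and viewed, at most 14 in all, crops included, and the job is handed in when it is done.

Besides the shell and the picture viewer there is one more tool, called after "Emit:" in YAML: its name, and indented under it one key for each argument. move_arm: Moves the arm, as the interface text tells. Its arguments: {"type":"object","properties":{"series":{"type":"array"}},"required":["series"]}

```bash
mkdir -p pics; ls; cat > h.py <<'E'
import numpy as np, cv2
from station import r
def cap(n,save=None):
    c=r.capture(n); c['R']=cv2.Rodrigues(np.array(c['rvec'],float))[0]; c['t']=np.array(c['tvec'],float).ravel()
    c['K']=np.array(c['camera_matrix'],float)
    if save: cv2.imwrite('pics/'+save,cv2.cvtColor(c['img'],cv2.COLOR_RGB2BGR))
    return c
def ray(c,u,v):
    D=np.array([c['k1'],0,0,0,0],float)
    p=cv2.undistortPoints(np.array([[[u,v]]],float),c['K'],D)[0,0]
    d=c['R'].T@np.array([p[0],p[1],1]); return -c['R'].T@c['t'],d
def onz(c,u,v,z):
    o,d=ray(c,u,v); return o+d*(z-o[2])/d[2]
def px(c,P):
    D=np.array([c['k1'],0,0,0,0],float)
    return cv2.projectPoints(np.array(P,float).reshape(-1,3),cv2.Rodrigues(c['R'])[0],c['t'],c['K'],D)[0].reshape(-1,2)
E
python3 - <<'E'
from h import *
for n in('top','side'):
    c=cap(n,n+'0.png'); print(n,-c['R'].T@c['t'],c['R'][2],c['K'][0,0],c['k1'])
s=r.sense(); print(s['tcp_pos'],s['ee_rot'],s['time_s'],s['gripper_width'])
E
```

```text
pics
top [0.37288812 0.03726052 0.98085722] [ 0.13326604 -0.01114187 -0.99101767] 385.74059290021404 -0.010433260357487217
side [0.22851545 0.75179726 0.72728513] [ 0.28877638 -0.74662242 -0.59930223] 370.85210510362606 0.012055395684004865
[ 0.26760576 -0.56426414  0.24655959] [[-9.03610059e-01 -4.28354915e-01 -9.63080254e-04]
 [-4.28355981e-01  9.03608361e-01  1.75598649e-03]
 [ 1.18061928e-04  1.99926824e-03 -9.99997994e-01]] 0.1 0.9957760056748409
```

View pics/top0.png

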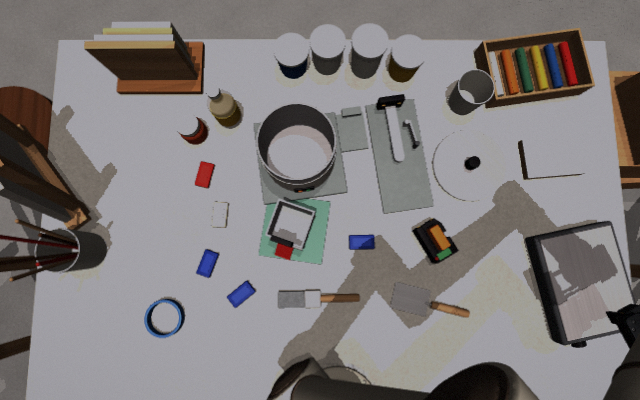

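View pics/side0.png

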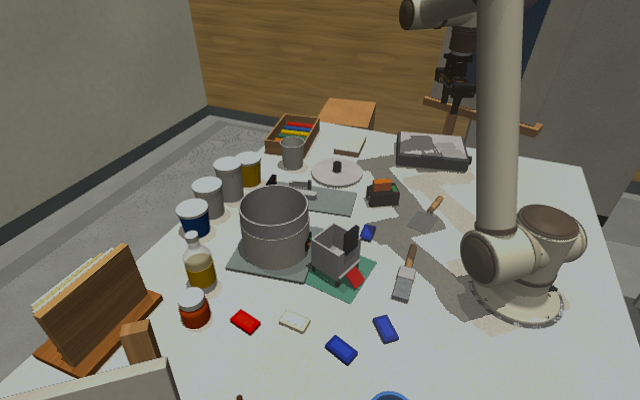

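Top view: red cake (204,174), cream cake (220,214), blue blocks at (207,263), (241,294) and (361,242). Cup is at (292,222), mat (295,230), pot (297,147), dock (397,150), lid knob (473,163), controller (435,242). No ochre or green cake is visible. The robot's left is image left, so the blue at (207,263) fits as cake1. I'll confirm that in a crop.

```bash
python3 - <<'E'
from h import *
c=cap('top')
im=c['img']
hsv=cv2.cvtColor(im,cv2.COLOR_RGB2HSV)
B=cv2.cvtColor(im,cv2.COLOR_RGB2BGR)
cv2.imwrite('pics/c1.png',cv2.resize(B[150:310,180:380],None,fx=4,fy=4,interpolation=cv2.INTER_CUBIC)[:600])
cv2.imwrite('pics/c2.png',cv2.resize(B[85:275,335:515],None,fx=3.1,fy=3.1,interpolation=cv2.INTER_CUBIC))
def rects(mask,z,name,amin=120):
    for k in cv2.findContours(mask,0,1)[0]:
        if cv2.contourArea(k)<amin: continue
        P=np.array([onz(c,*p,z)[:2] for p in k[:,0]],np.float32)
        ((x,y),(w,h),a)=cv2.minAreaRect(P)
        if w<h: w,h,a=h,w,a-90
        print(name,k[:,0].mean(0).round(),'xy %.4f %.4f dims %.3f %.3f ang %.1f'%(x,y,w,h,a))
roi=np.zeros(im.shape[:2],np.uint8); roi[150:310,190:470]=255
H,S,V=cv2.split(hsv)
rects(roi&(((H>108)&(H<125)&(S>140)&(V>60))*255).astype(np.uint8),.013,'blue')
rects(roi&((((H<6)|(H>174))&(S>150)&(V>100))*255).astype(np.uint8),.013,'red')
roi2=roi*0; roi2[195:235,205:235]=255
for p in[(220,214),(213,214),(200,214),(230,214),(220,205),(220,224)]: print(p,im[p[1],p[0]])
rects(roi&(((H>60)&(H<90)&(S>60))*255).astype(np.uint8),.003,'green')
rects(roi&(((H>5)&(H<22)&(S>170)&(V>120))*255).astype(np.uint8),.082,'orange',30)
E
```

```text
blue [241. 294.] xy 0.2731 0.2346 dims 0.062 0.033 ang -51.0
blue [207. 263.] xy 0.3483 0.3192 dims 0.061 0.034 ang -20.2
blue [361. 241.] xy 0.3990 -0.0631 dims 0.060 0.032 ang 89.7
red [284. 251.] xy 0.3758 0.1310 dims 0.040 0.029 ang 71.5
red [204. 174.] xy 0.5719 0.3351 dims 0.063 0.034 ang -13.8
(220, 214) [161 160 166]
(213, 214) [163 162 164]
(200, 214) [162 161 169]
(230, 214) [163 163 168]
(220, 205) [160 159 165]
(220, 224) [163 161 167]
green [267. 231.] xy 0.4323 0.1650 dims 0.133 0.039 ang -8.2
green [311. 228.] xy 0.4310 0.0755 dims 0.158 0.100 ang -7.9
orange [440. 237.] xy 0.4066 -0.2396 dims 0.056 0.022 ang 29.9
```

View pics/c1.png

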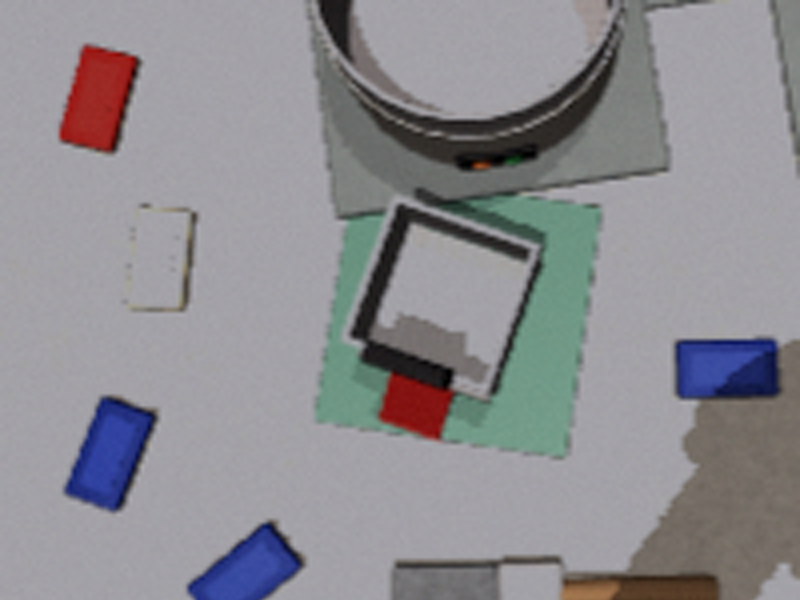

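View pics/c2.png

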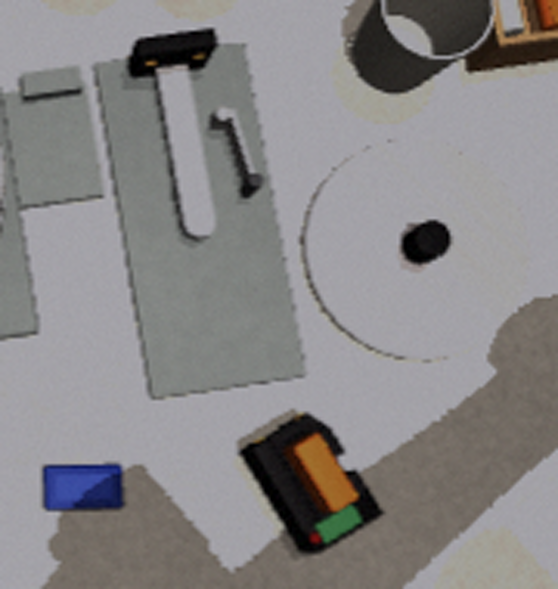

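The crop confirms it: the blue at crop (110,453), full image (207,263), is farthest left and is cake1. The other two blues are look-alikes. The cream cake is at crop (160,258), and the controller's front points up-left with its green rear at the bottom.

```bash
cat >> h.py <<'E'
def Rdown(yaw):  # tool down, tool y along world heading `yaw` (deg)
    a=np.radians(yaw); y=np.array([np.cos(a),np.sin(a),0]); z=np.array([0,0,-1.]); return np.stack([np.cross(y,z),y,z],1)
def go(pos,yaw):
    "shift (mm) and turn (rad) in tool axes from measured pose; picks nearest half-turn"
    from scipy.spatial.transform import Rotation as Ro
    s=r.sense(); R=np.array(s['ee_rot']); p=np.array(s['tcp_pos'])
    vs=[Ro.from_matrix(R.T@Rdown(yaw+k)).as_rotvec() for k in(0,180)]
    v=min(vs,key=np.linalg.norm)
    print('to',np.round(pos,3),'xyz',(R.T@(np.array(pos)-p)*1000).round(1),'ang',v.round(3),'alt',[w.round(2)for w in vs],'j6 %.0f'%s['joints'][5],'t',round(s['time_s'],1),'F',np.round(s['wrist_force'],1),'w %.3f'%s['gripper_width'],'tcp',p.round(4))
E
python3 - <<'E'
from h import *
c=cap('top'); s=cap('side')
def W(pts,z,sc,off): return np.array([onz(c,(u+.5)/sc-.5+off[0],(v+.5)/sc-.5+off[1],z) for u,v in pts])
def rect(n,P):
    m=P[:,:2].mean(0); d=(P[0]+P[1]-P[2]-P[3])[:2]/2; e=(P[0]+P[3]-P[1]-P[2])[:2]/2
    print(n,m.round(4),'len %.3f wid %.3f yaw %.1f / %.1f'%(np.hypot(*d),np.hypot(*e),np.degrees(np.arctan2(d[1],d[0])),np.degrees(np.arctan2(-e[0],e[1]))))
o1=(180,150);o2=(335,85)
rect('cream',W([(139,206),(195,211),(186,310),(128,308)],.013,4,o1))
rect('cup',W([(400,197),(545,240),(490,400),(348,342)],.115,4,o1))
rect('plate',W([(366,343),(453,376),(447,390),(361,358)],.167,4,o1))
rect('mat',W([(345,190),(602,207),(566,458),(316,422)],.003,4,o1))
rect('dock',W([(96,65),(245,43),(304,375),(152,398)],.008,3.1,o2))
rail=W([(160,85),(187,85),(181,215),(215,215),(200,238)],.028,3.1,o2); print('rail',rail[:,:2].round(4))
print('block',W([(130,62),(215,48)],.05,3.1,o2)[:,:2].round(4), 'knob',W([(431,240)],.048,3.1,o2).round(4))
# pot rim: fit a circle, both views, from dark->bright inner edge picked below
for cc,n in((c,'top'),(s,'side')):
    g=cv2.cvtColor(cc['img'],cv2.COLOR_RGB2BGR)
    x0,y0=(245,90) if n=='top' else (225,170)
    cv2.imwrite(f'pics/p_{n}.png',cv2.resize(g[y0:y0+115,x0:x0+155],None,fx=5,fy=5,interpolation=cv2.INTER_CUBIC))
a=cv2.imread('pics/p_top.png');b=cv2.imread('pics/p_side.png')
cv2.imwrite('pics/p.png',cv2.resize(np.hstack([a,b]),(800,297)))
E
```

```text
cream [0.4688 0.2904] len 0.064 wid 0.036 yaw -3.9 / -3.8
cup [0.4379 0.1041] len 0.090 wid 0.086 yaw -19.0 / -19.6
plate [0.396  0.1203] len 0.008 wid 0.049 yaw -20.4 / -20.7
mat [0.4312 0.1053] len 0.154 wid 0.161 yaw -7.4 / -6.2
dock [ 0.6225 -0.1656] len 0.288 wid 0.128 yaw 7.8 / 8.5
rail [[ 0.73   -0.1326]
 [ 0.73   -0.1551]
 [ 0.6191 -0.1468]
 [ 0.619  -0.1747]
 [ 0.5998 -0.1618]]
block [[ 0.7413 -0.1047]
 [ 0.7533 -0.1745]] knob [[ 0.593  -0.3436  0.048 ]]
```

View pics/p.png

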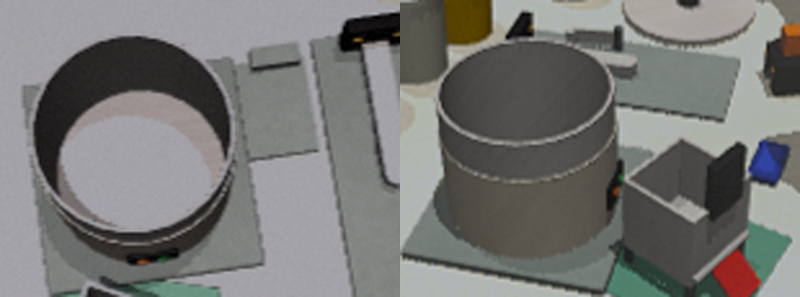

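The pot's rim ellipse is centred near (135,135) in the left panel, full image (297,142). In the right panel the side view shows it at about (275,206).

```bash
python3 - <<'E'
from h import *
from scipy.optimize import least_squares
c=cap('top'); s=cap('side'); k=800/310
T=[(33,135),(237,135),(135,36),(64,64),(206,64),(60,207),(207,209),(135,233)]
S=[(38,95),(218,97),(128,39),(60,58),(195,58),(60,126),(195,132),(128,147)]
for n,cc,L,o in(('top',c,T,(245,90)),('side',s,S,(225,170))):
    P=np.array([onz(cc,u/k+o[0],v/k+o[1],.16)[:2] for u,v in L])
    q=least_squares(lambda q:np.hypot(*(P-q[:2]).T)-q[2],[.64,.09,.088]); print(n,q.x.round(4),(q.fun*1000).round(1))
# tops of knob and plate in side view
go([.3483,.3192,.15],-20.2+90)
E
```

```text
top [0.6123 0.0881 0.0871] [-0.7 -0.5  0.2  0.2 -0.3  1.5  1.7 -2.1]
side [0.6078 0.0954 0.0878] [ 0.4  0.2  0.7  4.4 -5.4 -5.5  5.7 -0.5]
to [0.348 0.319 0.15 ] xyz [-451.4  764.    97.7] ang [ 0.    -0.     0.795] alt [array([ 0. , -0. ,  0.8]), array([ 0.  ,  0.  , -2.35])] j6 -15 t 0.3 F [0.7 0.1 0.7] w 1.001 tcp [ 0.2678 -0.5646  0.2473]
```

Emit:
move_arm:
  series:
    - {"grip": 1,"xyz": [-361,294,-30],"angular": [0,0,0.8]}
    - {"grip": 1,"xyz": [-361,294,-30],"angular": [0,0,0.8]}
    - {"grip": 1,"xyz": [-361,294,-30],"angular": [0,0,0.8]}
    - {"grip": 1,"xyz": [-361,294,-30],"angular": [0,0,0.8]}
    - {"grip": 1,"xyz": [-361,294,-30],"angular": [0,0,0.8]}
    - {"grip": 1,"xyz": [-361,294,-30],"angular": [0,0,0.8]}
    - {"grip": 1,"xyz": [-361,294,-30],"angular": [0,0,0.8]}
    - {"grip": 1,"xyz": [-361,294,-30],"angular": [0,0,0.8]}
    - {"grip": 1,"xyz": [-361,294,-30],"angular": [0,0,0.8]}
    - {"grip": 1,"xyz": [-361,294,-30],"angular": [0,0,0.8]}

```text
time_s: 1.35
tcp_pos: [0.4688, -0.1419, 0.2782]
ee_rot: [[-0.937, 0.348, 0.001], [0.348, 0.937, 0.0], [-0.001, 0.001, -1.0]]
wrist_force: [0.3, -1.5, -0.6]
gripper_width: 1.002
gripper_force: 0.0
```

```bash
python3 -c "
from h import *
go([.3483,.3192,.15],69.8)"
```

```text
to [0.348 0.319 0.15 ] xyz [273.6 390.2 128. ] ang [ 0.001  0.001 -0.003] alt [array([ 0.,  0., -0.]), array([ 0.  , -0.  ,  3.14])] j6 -113 t 1.4 F [ 0.3 -1.5 -0.6] w 1.002 tcp [ 0.4688 -0.1419  0.2782]
```

Emit:
move_arm:
  series:
    - {"grip": 1,"xyz": [137,195,20],"angular": [0,0,-1.5]}
    - {"grip": 1,"xyz": [137,195,20],"angular": [0,0,-1.5]}
    - {"grip": 1,"xyz": [137,195,20],"angular": [0,0,-1.5]}
    - {"grip": 1,"xyz": [137,195,20],"angular": [0,0,-1.5]}
    - {"grip": 1,"xyz": [137,195,20],"angular": [0,0,-1.5]}
    - {"grip": 1,"xyz": [137,195,20],"angular": [0,0,-1.5]}
    - {"grip": 1,"xyz": [137,195,20],"angular": [0,0,-1.5]}
    - {"grip": 1,"xyz": [137,195,20],"angular": [0,0,-1.5]}
    - {"grip": 1,"xyz": [137,195,20],"angular": [0,0,-1.5]}
    - {"grip": 1,"xyz": [137,195,20],"angular": [0,0,-1.5]}

```text
time_s: 2.35
tcp_pos: [0.4077, 0.0863, 0.2577]
ee_rot: [[-0.409, -0.912, 0.0], [-0.912, 0.409, 0.0], [-0.0, -0.0, -1.0]]
wrist_force: [-0.5, -0.1, -0.5]
gripper_width: 1.003
gripper_force: 0.0
```

```bash
python3 -c "
from h import *
go([.3483,.3192,.15],69.8)"
```

```text
to [0.348 0.319 0.15 ] xyz [-188.1  149.6  107.7] ang [0.    0.    1.502] alt [array([0. , 0. , 1.5]), array([-0.  ,  0.  , -1.64])] j6 -59 t 2.4 F [-0.5 -0.1 -0.5] w 1.003 tcp [0.4077 0.0863 0.2577]
```

Emit:
move_arm:
  series:
    - {"grip": 1,"xyz": [-188,150,60],"angular": [0,0,-1.64]}
    - {"grip": 1,"xyz": [-188,150,60],"angular": [0,0,-1.64]}
    - {"grip": 1,"xyz": [-188,150,60],"angular": [0,0,-1.64]}
    - {"grip": 1,"xyz": [-188,150,60],"angular": [0,0,-1.64]}
    - {"grip": 1,"xyz": [-188,150,60],"angular": [0,0,-1.64]}
    - {"grip": 1,"xyz": [-188,150,60],"angular": [0,0,-1.64]}
    - {"grip": 1,"xyz": [-188,150,60],"angular": [0,0,-1.64]}
    - {"grip": 1,"xyz": [-188,150,60],"angular": [0,0,-1.64]}
    - {"grip": 1,"xyz": [-188,150,60],"angular": [0,0,-1.64]}
    - {"grip": 1,"xyz": [-188,150,60],"angular": [0,0,-1.64]}

```text
time_s: 3.35
tcp_pos: [0.3493, 0.3196, 0.1976]
ee_rot: [[0.881, -0.473, 0.0], [-0.473, -0.881, 0.0], [0.0, -0.0, -1.0]]
wrist_force: [0.9, 0.4, -0.8]
gripper_width: 0.997
gripper_force: 0.0
```

```bash
python3 -c "
from h import *
go([.3483,.3192,.029],69.8)"
```

```text
to [0.348 0.319 0.029] xyz [ -0.7   0.9 168.6] ang [-0.   -0.   -0.14] alt [array([-0.,  0.,  3.]), array([-0.  , -0.  , -0.14])] j6 -0 t 3.4 F [ 0.9  0.4 -0.8] w 0.997 tcp [0.3493 0.3196 0.1976]
```

Emit:
move_arm:
  series:
    - {"grip": 1,"xyz": [-1,1,50],"angular": [0,0,-0.14]}
    - {"grip": 1,"xyz": [-1,1,100],"angular": [0,0,-0.14]}
    - {"grip": 1,"xyz": [-1,1,140],"angular": [0,0,-0.14]}
    - {"grip": 1,"xyz": [-1,1,160],"angular": [0,0,-0.14]}
    - {"grip": 1,"xyz": [-1,1,168],"angular": [0,0,-0.14]}
    - {"grip": 0.3,"xyz": [-1,1,168],"angular": [0,0,-0.14]}
    - {"grip": 0.3,"xyz": [-1,1,168],"angular": [0,0,-0.14]}
    - {"grip": 0.3,"xyz": [-1,1,168],"angular": [0,0,-0.14]}
    - {"grip": 0.3,"xyz": [-1,1,168],"angular": [0,0,-0.14]}
    - {"grip": 0.3,"xyz": [-1,1,168],"angular": [0,0,-0.14]}

```text
time_s: 4.35
tcp_pos: [0.3483, 0.3196, 0.0304]
ee_rot: [[0.936, -0.351, 0.001], [-0.351, -0.936, 0.002], [0.0, -0.002, -1.0]]
wrist_force: [0.6, 0.7, 0.2]
gripper_width: 0.634
gripper_force: 0.0
```

```bash
python3 -c "
from h import *
go([.4379,.1041,.25],70.5)"
```

```text
to [0.438 0.104 0.25 ] xyz [ 159.6  169.9 -219.9] ang [-0.002 -0.    -0.018] alt [array([-0.  ,  0.  ,  3.12]), array([-0.  , -0.  , -0.02])] j6 7 t 4.3 F [0.6 0.7 0.2] w 0.634 tcp [0.3483 0.3196 0.0304]
```

Fingers close slowly, at about 65 mm/s. Keep closing, then lift.

Emit:
move_arm:
  series:
    - {"grip": 0.3,"xyz": [0,0,0],"angular": [0,0,0]}
    - {"grip": 0.3,"xyz": [0,0,0],"angular": [0,0,0]}
    - {"grip": 0.3,"xyz": [0,0,0],"angular": [0,0,0]}
    - {"grip": 0.3,"xyz": [0,0,0],"angular": [0,0,0]}
    - {"grip": 0.3,"xyz": [0,0,0],"angular": [0,0,0]}
    - {"grip": 0.3,"xyz": [0,0,-20],"angular": [0,0,0]}
    - {"grip": 0.3,"xyz": [0,0,-60],"angular": [0,0,0]}
    - {"grip": 0.3,"xyz": [0,0,-110],"angular": [0,0,0]}
    - {"grip": 0.3,"xyz": [0,0,-150],"angular": [0,0,0]}
    - {"grip": 0.3,"xyz": [0,0,-170],"angular": [0,0,0]}

```text
time_s: 5.35
tcp_pos: [0.3489, 0.3203, 0.2034]
ee_rot: [[0.936, -0.351, 0.004], [-0.351, -0.936, 0.006], [0.002, -0.007, -1.0]]
wrist_force: [-0.3, 0.1, -0.5]
gripper_width: 0.408
gripper_force: 30.0
```

```bash
python3 -c "
from h import *
go([.4379,.1041,.2],70.5)"
```

```text
to [0.438 0.104 0.2  ] xyz [159.2 171.3   2.5] ang [-0.006 -0.002 -0.018] alt [array([-0.  ,  0.01,  3.12]), array([-0.01, -0.  , -0.02])] j6 7 t 5.3 F [-0.3  0.1 -0.5] w 0.408 tcp [0.3489 0.3203 0.2034]
```

Emit:
move_arm:
  series:
    - {"grip": 0.3,"xyz": [45,45,0],"angular": [0,0,-0.02]}
    - {"grip": 0.3,"xyz": [80,80,0],"angular": [0,0,-0.02]}
    - {"grip": 0.3,"xyz": [115,115,0],"angular": [0,0,-0.02]}
    - {"grip": 0.3,"xyz": [145,150,0],"angular": [0,0,-0.02]}
    - {"grip": 0.3,"xyz": [160,170,0],"angular": [0,0,-0.02]}
    - {"grip": 0.3,"xyz": [162,171,0],"angular": [0,0,-0.02]}
    - {"grip": 0.3,"xyz": [162,171,15],"angular": [0,0,-0.02]}

```text
time_s: 6.05
tcp_pos: [0.4412, 0.1018, 0.1858]
ee_rot: [[0.942, -0.334, 0.004], [-0.334, -0.942, 0.002], [0.003, -0.003, -1.0]]
wrist_force: [0.8, 0.2, 0.2]
gripper_width: 0.409
gripper_force: 30.0
```

```bash
python3 -c "
from h import *
go([.4404,.1037,.13],70.5); cap('side','s1.png')"
```

```text
to [0.44  0.104 0.13 ] xyz [-1.5 -1.3 55.8] ang [-0.003 -0.003 -0.001] alt [array([-0.  ,  0.01,  3.14]), array([-0., -0., -0.])] j6 37 t 6.0 F [0.8 0.2 0.2] w 0.409 tcp [0.4412 0.1018 0.1858]
```

View pics/s1.png

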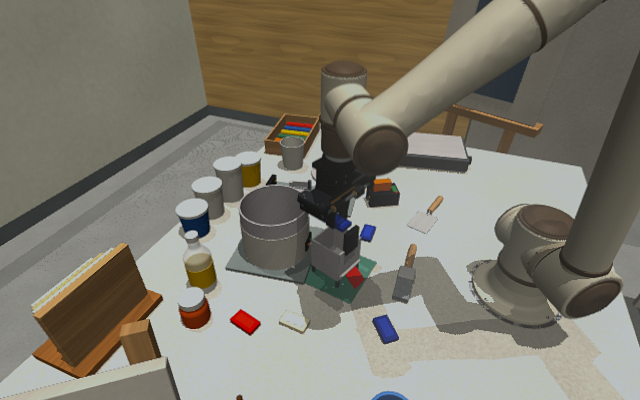

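The side view shows the blue cake in the fingers at (342,224), above the cup at (335,250). The red (245,321) and cream (295,321) cakes haven't moved. Lower and release.

Emit:
move_arm:
  series:
    - {"grip": 0.3,"xyz": [-1,-1,30],"angular": [0,0,0]}
    - {"grip": 0.3,"xyz": [-1,-1,50],"angular": [0,0,0]}
    - {"grip": 0.3,"xyz": [-1,-1,56],"angular": [0,0,0]}
    - {"grip": 0.3,"xyz": [-1,-1,56],"angular": [0,0,0]}
    - {"grip": 0.5,"xyz": [-1,-1,56],"angular": [0,0,0]}
    - {"grip": 0.5,"xyz": [-1,-1,56],"angular": [0,0,0]}
    - {"grip": 0.5,"xyz": [-1,-1,56],"angular": [0,0,0]}
    - {"grip": 0.5,"xyz": [-1,-1,20],"angular": [0,0,0]}
    - {"grip": 0.5,"xyz": [-1,-1,-30],"angular": [0,0,0]}
    - {"grip": 1,"xyz": [-1,-1,-50],"angular": [0,0,0]}

```text
time_s: 7.1
tcp_pos: [0.4411, 0.1042, 0.2397]
ee_rot: [[0.943, -0.332, 0.008], [-0.332, -0.943, 0.004], [0.007, -0.006, -1.0]]
wrist_force: [-0.4, 0.1, 0.2]
gripper_width: 0.533
gripper_force: 0.0
```

```bash
cat > seg.py <<'E'
from h import *
def cakes():
    c=cap('top'); im=c['img']; hsv=cv2.cvtColor(im,cv2.COLOR_RGB2HSV); H,S,V=cv2.split(hsv)
    for n,m in(('blue',(H>108)&(H<125)&(S>140)&(V>60)),('red',((H<6)|(H>174))&(S>150)&(V>100))):
        m=(m*255).astype(np.uint8); m[:150]=0; m[310:]=0; m[:,:185]=0; m[:,400:]=0
        for k in cv2.findContours(m,0,1)[0]:
            if cv2.contourArea(k)<60: continue
            P=np.array([onz(c,*p,.013)[:2] for p in k[:,0]],np.float32); (x,y),(w,h),a=cv2.minAreaRect(P)
            if w<h: w,h,a=h,w,a-90
            print(n,k[:,0].mean(0).round(),'%.4f %.4f %.3f %.3f ang %.1f'%(x,y,w,h,a))
    return c
E
python3 - <<'E'
from seg import *
c=cakes(); g=cv2.cvtColor(c['img'],cv2.COLOR_RGB2BGR)
cv2.imwrite('pics/n1.png',cv2.resize(g[150:280,180:350],None,fx=4,fy=4))
go([.4688,.2904,.15],86.2)
E
```

```text
blue [241. 294.] 0.2733 0.2346 0.062 0.034 ang -51.0
blue [361. 241.] 0.3990 -0.0631 0.060 0.032 ang 89.7
red [204. 174.] 0.5721 0.3350 0.062 0.034 ang -13.8
to [0.469 0.29  0.15 ] xyz [ -37.1 -183.4   92.8] ang [-0.008 -0.011 -0.271] alt [array([-0.02,  0.01,  2.87]), array([-0.01, -0.01, -0.27])] j6 37 t 7.2 F [0.5 0.2 1.9] w 0.569 tcp [0.442  0.1046 0.2415]
```

View pics/n1.png

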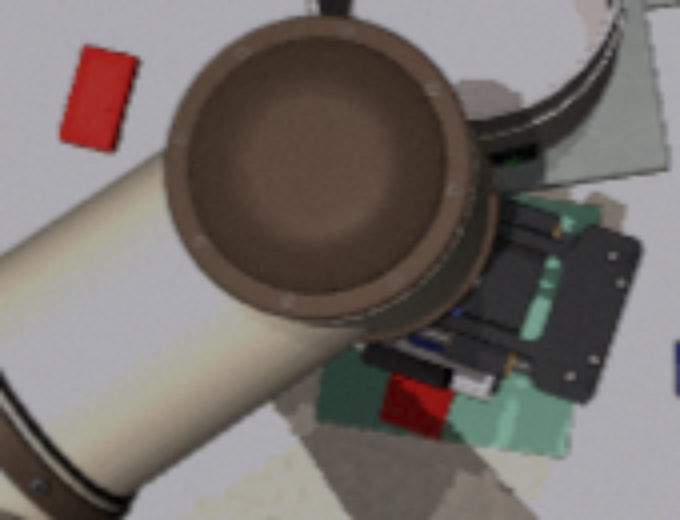

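Blue shows inside the cup at crop (430,343), and the cup hasn't moved. Red is still at (204,174). On to cream.

Emit:
move_arm:
  series:
    - {"grip": 1,"xyz": [-9,-46,0],"angular": [-0.01,-0.01,-0.27]}
    - {"grip": 1,"xyz": [-18,-92,0],"angular": [-0.01,-0.01,-0.27]}
    - {"grip": 1,"xyz": [-28,-138,20],"angular": [-0.01,-0.01,-0.27]}
    - {"grip": 1,"xyz": [-37,-183,50],"angular": [-0.01,-0.01,-0.27]}
    - {"grip": 1,"xyz": [-37,-184,93],"angular": [-0.01,-0.01,-0.27]}
    - {"grip": 1,"xyz": [-37,-184,93],"angular": [-0.01,-0.01,-0.27]}

```text
time_s: 7.75
tcp_pos: [0.4621, 0.2879, 0.1356]
ee_rot: [[0.997, -0.068, -0.022], [-0.069, -0.998, -0.016], [-0.021, 0.018, -1.0]]
wrist_force: [-0.9, -0.3, -0.7]
gripper_width: 0.986
gripper_force: 0.0
```

```bash
python3 -c "
from h import *
go([.4688,.2904,.03],86.2); c=cap('side'); g=cv2.cvtColor(c['img'],cv2.COLOR_RGB2BGR)
cv2.imwrite('pics/n2.png',cv2.resize(g[200:360,220:400],None,fx=3,fy=3)); print(px(c,[.4688,.2904,.013]))"
```

```text
to [0.469 0.29  0.03 ] xyz [  8.7  -4.9 105.3] ang [ 0.018  0.021 -0.002] alt [array([ 0.03, -0.03,  3.14]), array([ 0.02,  0.02, -0.  ])] j6 38 t 7.8 F [-0.9 -0.3 -0.7] w 0.986 tcp [0.4621 0.2879 0.1356]
[[294.32704653 318.33004717]]
```

View pics/n2.png

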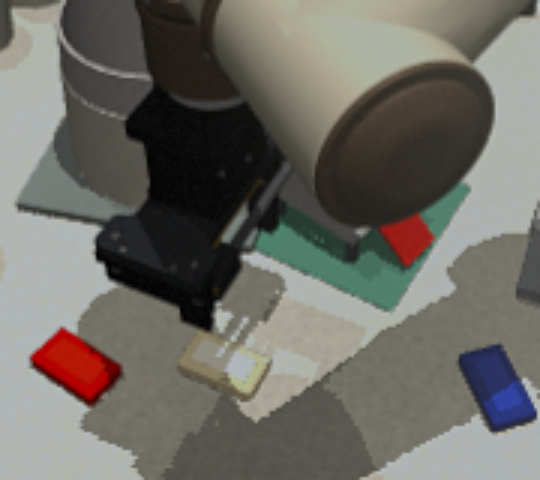

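The cream cake is at crop (225,365), full image (295,321), under the open fingers as predicted. Descend and grip.

Emit:
move_arm:
  series:
    - {"grip": 1,"xyz": [8,-4,40],"angular": [0.018,0.02,0]}
    - {"grip": 1,"xyz": [8,-4,80],"angular": [0.018,0.02,0]}
    - {"grip": 1,"xyz": [8,-4,98],"angular": [0.018,0.02,0]}
    - {"grip": 1,"xyz": [8,-4,105],"angular": [0.018,0.02,0]}
    - {"grip": 0.6,"xyz": [8,-4,105],"angular": [0.018,0.02,0]}
    - {"grip": 0.6,"xyz": [8,-4,105],"angular": [0.018,0.02,0]}
    - {"grip": 0.6,"xyz": [8,-4,105],"angular": [0.018,0.02,0]}
    - {"grip": 0.6,"xyz": [8,-4,105],"angular": [0.018,0.02,0]}
    - {"grip": 0.6,"xyz": [8,-4,105],"angular": [0.018,0.02,0]}

```text
time_s: 8.7
tcp_pos: [0.4726, 0.2922, 0.0373]
ee_rot: [[0.998, -0.069, 0.01], [-0.069, -0.998, 0.01], [0.01, -0.011, -1.0]]
wrist_force: [-0.9, 1.3, -1.0]
gripper_width: 0.651
gripper_force: 0.0
```

```bash
python3 -c "
from h import *
go([.4688,.2904,.03],86.2)"
```

```text
to [0.469 0.29  0.03 ] xyz [-3.8  2.1  7.2] ang [-0.011 -0.01  -0.002] alt [array([-0.02,  0.02,  3.14]), array([-0.01, -0.01, -0.  ])] j6 37 t 8.7 F [-0.9  1.3 -1. ] w 0.651 tcp [0.4726 0.2922 0.0373]
```

Emit:
move_arm:
  series:
    - {"grip": 0.6,"xyz": [-3,2,7],"angular": [-0.01,-0.01,0]}
    - {"grip": 0.3,"xyz": [-3,2,7],"angular": [-0.01,-0.01,0]}
    - {"grip": 0.3,"xyz": [-3,2,7],"angular": [-0.01,-0.01,0]}
    - {"grip": 0.3,"xyz": [-3,2,7],"angular": [-0.01,-0.01,0]}
    - {"grip": 0.3,"xyz": [-3,2,7],"angular": [-0.01,-0.01,0]}
    - {"grip": 0.3,"xyz": [-3,2,7],"angular": [-0.01,-0.01,0]}
    - {"grip": 0.3,"xyz": [-3,2,-40],"angular": [-0.01,-0.01,0]}
    - {"grip": 0.3,"xyz": [-3,2,-90],"angular": [-0.01,-0.01,0]}
    - {"grip": 0.3,"xyz": [-3,2,-140],"angular": [-0.01,-0.01,0]}
    - {"grip": 0.3,"xyz": [-3,2,-160],"angular": [-0.01,-0.01,0]}

```text
time_s: 9.7
tcp_pos: [0.4695, 0.2901, 0.2021]
ee_rot: [[0.998, -0.068, 0.006], [-0.068, -0.998, 0.006], [0.006, -0.006, -1.0]]
wrist_force: [1.4, 0.1, -0.3]
gripper_width: 0.413
gripper_force: 30.0
```

```bash
python3 -c "
from h import *
go([.4404,.1037,.2],70.5)"
```

```text
to [0.44  0.104 0.2  ] xyz [-16.4 187.9   0.9] ang [-0.007 -0.005  0.272] alt [array([ 0.01, -0.01, -2.87]), array([-0.01, -0.  ,  0.27])] j6 38 t 9.7 F [ 1.4  0.1 -0.3] w 0.413 tcp [0.4695 0.2901 0.2021]
```

Emit:
move_arm:
  series:
    - {"grip": 0.3,"xyz": [-4,47,0],"angular": [0,0,0.27]}
    - {"grip": 0.3,"xyz": [-8,94,0],"angular": [0,0,0.27]}
    - {"grip": 0.3,"xyz": [-12,140,0],"angular": [0,0,0.27]}
    - {"grip": 0.3,"xyz": [-16,175,0],"angular": [0,0,0.27]}
    - {"grip": 0.3,"xyz": [-16,188,0],"angular": [0,0,0.27]}
    - {"grip": 0.3,"xyz": [-16,188,0],"angular": [0,0,0.27]}
    - {"grip": 0.3,"xyz": [-16,188,0],"angular": [0,0,0.27]}
    - {"grip": 0.3,"xyz": [-16,188,0],"angular": [0,0,0.27]}

```text
time_s: 10.5
tcp_pos: [0.4394, 0.1032, 0.1965]
ee_rot: [[0.944, -0.331, -0.001], [-0.331, -0.944, -0.0], [-0.001, 0.001, -1.0]]
wrist_force: [-0.6, 0.0, -0.8]
gripper_width: 0.41
gripper_force: 30.0
```

```bash
python3 -c "
from h import *
go([.4404,.1037,.13],70.5)"
```

```text
to [0.44  0.104 0.13 ] xyz [ 0.9 -0.8 66.5] ang [0.001 0.001 0.003] alt [array([-0.  ,  0.  , -3.14]), array([0., 0., 0.])] j6 37 t 10.5 F [-0.6  0.  -0.8] w 0.410 tcp [0.4394 0.1032 0.1965]
```

Emit:
move_arm:
  series:
    - {"grip": 0.3,"xyz": [1,-1,35],"angular": [0,0,0]}
    - {"grip": 0.3,"xyz": [1,-1,60],"angular": [0,0,0]}
    - {"grip": 0.3,"xyz": [1,-1,65],"angular": [0,0,0]}
    - {"grip": 0.3,"xyz": [1,-1,65],"angular": [0,0,0]}
    - {"grip": 0.5,"xyz": [1,-1,65],"angular": [0,0,0]}
    - {"grip": 0.5,"xyz": [1,-1,65],"angular": [0,0,0]}
    - {"grip": 0.5,"xyz": [1,-1,65],"angular": [0,0,0]}
    - {"grip": 0.5,"xyz": [1,-1,40],"angular": [0,0,0]}
    - {"grip": 0.5,"xyz": [1,-1,-10],"angular": [0,0,0]}
    - {"grip": 1,"xyz": [1,-1,-40],"angular": [0,0,0]}

```text
time_s: 11.5
tcp_pos: [0.4413, 0.1031, 0.2403]
ee_rot: [[0.943, -0.332, 0.004], [-0.332, -0.943, 0.001], [0.003, -0.003, -1.0]]
wrist_force: [0.0, 0.3, -0.0]
gripper_width: 0.532
gripper_force: 0.0
```

```bash
python3 -c "
from seg import *
cakes(); go([.5721,.3350,.15],76.2)"
```

```text
blue [241. 294.] 0.2733 0.2346 0.062 0.034 ang -51.0
blue [361. 241.] 0.3990 -0.0631 0.060 0.032 ang 89.7
red [204. 174.] 0.5720 0.3348 0.062 0.034 ang -13.6
to [0.572 0.335 0.15 ] xyz [  43.9 -259.6   97.6] ang [-0.008 -0.01  -0.096] alt [array([-0.02,  0.01,  3.05]), array([-0.01, -0.01, -0.1 ])] j6 37 t 11.6 F [1.6 0.2 2.9] w 0.568 tcp [0.4436 0.1041 0.2449]
```

Emit:
move_arm:
  series:
    - {"grip": 1,"xyz": [8,-48,0],"angular": [-0.005,-0.005,-0.1]}
    - {"grip": 1,"xyz": [16,-96,0],"angular": [-0.005,-0.005,-0.1]}
    - {"grip": 1,"xyz": [24,-144,0],"angular": [-0.005,-0.005,-0.1]}
    - {"grip": 1,"xyz": [32,-192,10],"angular": [-0.005,-0.005,-0.1]}
    - {"grip": 1,"xyz": [40,-235,30],"angular": [-0.005,-0.005,-0.1]}
    - {"grip": 1,"xyz": [43,-259,60],"angular": [-0.005,-0.005,-0.1]}
    - {"grip": 1,"xyz": [43,-259,90],"angular": [-0.005,-0.005,-0.1]}
    - {"grip": 1,"xyz": [43,-259,100],"angular": [-0.005,-0.005,-0.1]}
    - {"grip": 1,"xyz": [43,-259,100],"angular": [-0.005,-0.005,-0.1]}
    - {"grip": 1,"xyz": [43,-259,100],"angular": [-0.005,-0.005,-0.1]}

```text
time_s: 12.55
tcp_pos: [0.5674, 0.3328, 0.1381]
ee_rot: [[0.972, -0.237, -0.005], [-0.237, -0.972, -0.002], [-0.004, 0.004, -1.0]]
wrist_force: [-0.5, -0.4, 0.9]
gripper_width: 0.999
gripper_force: 0.0
```

```bash
python3 -c "
from seg import *
c=cap('top');print(onz(c,192,128,.075)); c=cap('side'); m=cv2.inRange(cv2.cvtColor(c['img'],cv2.COLOR_RGB2HSV),(0,200,120),(6,255,255)); m[:295]=0;m[:,:225]=0;m[:,280:]=0; ys,xs=m.nonzero(); print(xs.mean(),ys.mean(),px(c,[.572,.335,.010]))
go([.5720,.3350,.03],76.2)"
```

```text
[0.67303454 0.3488981  0.075     ]
247.3686274509804 321.63529411764705 [[244.56681124 320.16969593]]
to [0.572 0.335 0.03 ] xyz [  4.2  -3.2 108.8] ang [0.002 0.004 0.002] alt [array([-0.01,  0.  , -3.14]), array([0., 0., 0.])] j6 32 t 12.7 F [0.5 0.  1. ] w 0.999 tcp [0.5676 0.3331 0.1388]
```

Jar is clear. Descend and grip red.

Emit:
move_arm:
  series:
    - {"grip": 1,"xyz": [4,-3,40],"angular": [0,0,0]}
    - {"grip": 1,"xyz": [4,-3,80],"angular": [0,0,0]}
    - {"grip": 1,"xyz": [4,-3,100],"angular": [0,0,0]}
    - {"grip": 0.6,"xyz": [4,-3,107],"angular": [0,0,0]}
    - {"grip": 0.6,"xyz": [4,-3,107],"angular": [0,0,0]}
    - {"grip": 0.6,"xyz": [4,-3,107],"angular": [0,0,0]}
    - {"grip": 0.6,"xyz": [4,-3,107],"angular": [0,0,0]}
    - {"grip": 0.6,"xyz": [4,-3,107],"angular": [0,0,0]}

```text
time_s: 13.45
tcp_pos: [0.5711, 0.3349, 0.0309]
ee_rot: [[0.972, -0.236, -0.005], [-0.236, -0.972, -0.002], [-0.005, 0.003, -1.0]]
wrist_force: [0.2, -0.6, 0.0]
gripper_width: 0.649
gripper_force: 0.0
```

```bash
python3 -c "
from h import *
go([.5720,.3350,.03],76.2)"
```

```text
to [0.572 0.335 0.03 ] xyz [ 0.8 -0.3  0.8] ang [0.003 0.005 0.002] alt [array([-0.01,  0.  , -3.14]), array([0., 0., 0.])] j6 32 t 13.4 F [ 0.2 -0.6  0. ] w 0.649 tcp [0.5711 0.3349 0.0309]
```

Emit:
move_arm:
  series:
    - {"grip": 0.3,"xyz": [0,0,0],"angular": [0,0,0]}
    - {"grip": 0.3,"xyz": [0,0,0],"angular": [0,0,0]}
    - {"grip": 0.3,"xyz": [0,0,0],"angular": [0,0,0]}
    - {"grip": 0.3,"xyz": [0,0,0],"angular": [0,0,0]}
    - {"grip": 0.3,"xyz": [0,0,0],"angular": [0,0,0]}
    - {"grip": 0.3,"xyz": [0,0,0],"angular": [0,0,0]}
    - {"grip": 0.3,"xyz": [0,0,-40],"angular": [0,0,0]}
    - {"grip": 0.3,"xyz": [0,0,-90],"angular": [0,0,0]}
    - {"grip": 0.3,"xyz": [0,0,-140],"angular": [0,0,0]}
    - {"grip": 0.3,"xyz": [0,0,-200],"angular": [0,0,0]}

```text
time_s: 14.45
tcp_pos: [0.5716, 0.3348, 0.2208]
ee_rot: [[0.972, -0.237, -0.008], [-0.237, -0.972, -0.004], [-0.007, 0.006, -1.0]]
wrist_force: [0.7, 1.7, -0.6]
gripper_width: 0.408
gripper_force: 30.0
```

```bash
python3 -c "
from h import *
go([.4404,.1037,.2],70.5)"
```

```text
to [0.44  0.104 0.2  ] xyz [-72.6 255.4  22.8] ang [0.006 0.006 0.101] alt [array([-0.01,  0.01, -3.04]), array([0.01, 0.01, 0.1 ])] j6 32 t 14.4 F [ 0.7  1.7 -0.6] w 0.408 tcp [0.5716 0.3348 0.2208]
```

Emit:
move_arm:
  series:
    - {"grip": 0.3,"xyz": [-13,46,0],"angular": [0.005,0.005,0.1]}
    - {"grip": 0.3,"xyz": [-26,92,0],"angular": [0.005,0.005,0.1]}
    - {"grip": 0.3,"xyz": [-39,138,0],"angular": [0.005,0.005,0.1]}
    - {"grip": 0.3,"xyz": [-52,184,0],"angular": [0.005,0.005,0.1]}
    - {"grip": 0.3,"xyz": [-65,230,10],"angular": [0.005,0.005,0.1]}
    - {"grip": 0.3,"xyz": [-73,255,20],"angular": [0.005,0.005,0.1]}
    - {"grip": 0.3,"xyz": [-73,255,20],"angular": [0.005,0.005,0.1]}
    - {"grip": 0.3,"xyz": [-73,255,20],"angular": [0.005,0.005,0.1]}
    - {"grip": 0.3,"xyz": [-73,255,20],"angular": [0.005,0.005,0.1]}

```text
time_s: 15.35
tcp_pos: [0.4414, 0.1053, 0.2015]
ee_rot: [[0.943, -0.332, 0.0], [-0.332, -0.943, 0.0], [-0.0, -0.0, -1.0]]
wrist_force: [-0.3, -0.8, 0.1]
gripper_width: 0.404
gripper_force: 30.0
```

```bash
python3 -c "
from h import *
go([.4404,.1037,.13],70.5)"
```

```text
to [0.44  0.104 0.13 ] xyz [-0.4  1.9 71.5] ang [-0.     0.     0.002] alt [array([-0.  , -0.  , -3.14]), array([-0.,  0.,  0.])] j6 37 t 15.3 F [-0.3 -0.8  0.1] w 0.404 tcp [0.4414 0.1053 0.2015]
```

Emit:
move_arm:
  series:
    - {"grip": 0.3,"xyz": [0,2,35],"angular": [0,0,0]}
    - {"grip": 0.3,"xyz": [0,2,65],"angular": [0,0,0]}
    - {"grip": 0.3,"xyz": [0,2,70],"angular": [0,0,0]}
    - {"grip": 0.3,"xyz": [0,2,70],"angular": [0,0,0]}
    - {"grip": 0.5,"xyz": [0,2,70],"angular": [0,0,0]}
    - {"grip": 0.5,"xyz": [0,2,70],"angular": [0,0,0]}
    - {"grip": 0.5,"xyz": [0,2,70],"angular": [0,0,0]}
    - {"grip": 0.5,"xyz": [0,2,40],"angular": [0,0,0]}
    - {"grip": 0.5,"xyz": [0,2,-10],"angular": [0,0,0]}
    - {"grip": 1,"xyz": [0,2,-50],"angular": [0,0,0]}

```text
time_s: 16.35
tcp_pos: [0.4403, 0.1026, 0.2541]
ee_rot: [[0.943, -0.332, 0.001], [-0.332, -0.943, 0.0], [0.001, -0.001, -1.0]]
wrist_force: [1.0, -0.1, -0.3]
gripper_width: 0.531
gripper_force: 0.0
```

Emit:
move_arm:
  series:
    - {"grip": 1,"xyz": [17,47,0],"angular": [0,0,1.5]}
    - {"grip": 1,"xyz": [34,94,0],"angular": [0,0,1.5]}
    - {"grip": 1,"xyz": [50,141,0],"angular": [0,0,1.5]}
    - {"grip": 1,"xyz": [66,188,0],"angular": [0,0,1.5]}
    - {"grip": 1,"xyz": [83,236,0],"angular": [0,0,1.5]}
    - {"grip": 1,"xyz": [83,236,0],"angular": [0,0,1.5]}
    - {"grip": 1,"xyz": [83,236,0],"angular": [0,0,1.5]}
    - {"grip": 1,"xyz": [83,236,0],"angular": [0,0,1.5]}
    - {"grip": 1,"xyz": [83,236,0],"angular": [0,0,1.5]}
    - {"grip": 1,"xyz": [83,236,0],"angular": [0,0,1.5]}

```text
time_s: 17.35
tcp_pos: [0.4398, -0.1477, 0.2519]
ee_rot: [[-0.271, -0.963, 0.0], [-0.963, 0.271, -0.0], [0.0, -0.0, -1.0]]
wrist_force: [0.3, 0.4, 0.7]
gripper_width: 1.001
gripper_force: 0.0
```

```bash
python3 - <<'E'
from seg import *
c=cakes(); g=cv2.cvtColor(c['img'],cv2.COLOR_RGB2BGR)
cv2.imwrite('pics/n3.png',cv2.resize(g[180:290,180:340],None,fx=5,fy=5,interpolation=cv2.INTER_CUBIC))
go([.3962,.1198,.26],160)
E
```

```text
blue [241. 294.] 0.2730 0.2345 0.062 0.033 ang -51.1
red [284. 251.] 0.3758 0.1310 0.040 0.029 ang 71.5
red [288. 230.] 0.4270 0.1233 0.047 0.025 ang 31.2
to [0.396 0.12  0.26 ] xyz [-245.2  115.4   -8.2] ang [-0.   -0.    0.07] alt [array([-0.  , -0.  ,  0.07]), array([ 0.  , -0.  , -3.07])] j6 -18 t 17.4 F [ 0.3 -0.6 -0.3] w 0.997 tcp [ 0.4397 -0.1477  0.2519]
```

View pics/n3.png

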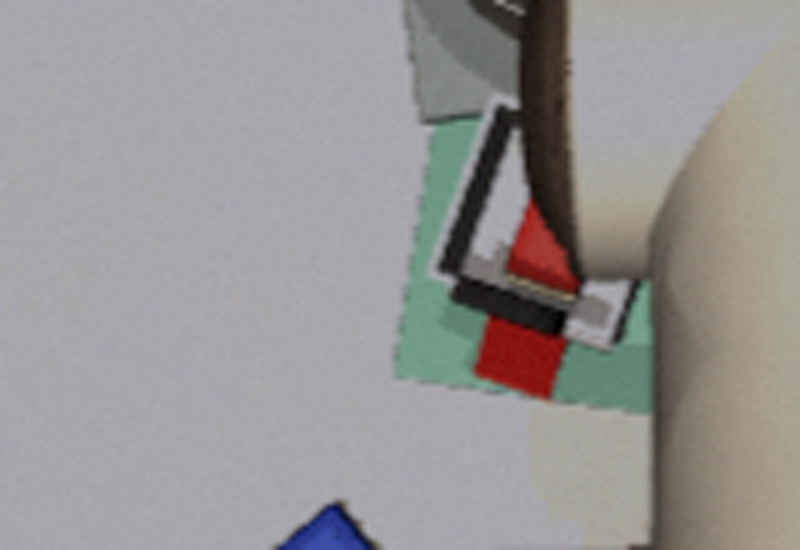

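Crop shows the red cake stacked on the cream in the cup at crop (540,245). The grip plate is at (510,300), and the cup and tab haven't moved. Go to the grip plate.

Emit:
move_arm:
  series:
    - {"grip": 1,"xyz": [-45,21,-8],"angular": [0,0,0.07]}
    - {"grip": 1,"xyz": [-90,42,-8],"angular": [0,0,0.07]}
    - {"grip": 1,"xyz": [-135,63,-8],"angular": [0,0,0.07]}
    - {"grip": 1,"xyz": [-180,84,-8],"angular": [0,0,0.07]}
    - {"grip": 1,"xyz": [-225,105,-8],"angular": [0,0,0.07]}
    - {"grip": 1,"xyz": [-245,115,-8],"angular": [0,0,0.07]}
    - {"grip": 1,"xyz": [-245,115,-8],"angular": [0,0,0.07]}
    - {"grip": 1,"xyz": [-245,115,-8],"angular": [0,0,0.07]}
    - {"grip": 1,"xyz": [-245,115,-8],"angular": [0,0,0.07]}

```text
time_s: 18.3
tcp_pos: [0.3938, 0.1184, 0.2593]
ee_rot: [[-0.332, -0.943, -0.001], [-0.943, 0.332, -0.0], [0.001, 0.001, -1.0]]
wrist_force: [-0.3, -0.0, 1.1]
gripper_width: 1.0
gripper_force: 0.0
```

```bash
python3 -c "
from h import *
go([.3963,.1197,.149],160)"
```

```text
to [0.396 0.12  0.149] xyz [ -2.1  -2.1 110.3] ang [ 0.001 -0.001  0.011] alt [array([ 0.  , -0.  ,  0.01]), array([ 0.  ,  0.  , -3.13])] j6 -59 t 18.3 F [-0.3 -0.   1.1] w 1.000 tcp [0.3938 0.1184 0.2593]
```

Emit:
move_arm:
  series:
    - {"grip": 1,"xyz": [-2,-2,45],"angular": [0,0,0.01]}
    - {"grip": 1,"xyz": [-2,-2,85],"angular": [0,0,0.01]}
    - {"grip": 1,"xyz": [-2,-2,105],"angular": [0,0,0.01]}
    - {"grip": 0.05,"xyz": [-2,-2,110],"angular": [0,0,0.01]}
    - {"grip": 0.05,"xyz": [-2,-2,110],"angular": [0,0,0.01]}
    - {"grip": 0.05,"xyz": [-2,-2,110],"angular": [0,0,0.01]}
    - {"grip": 0.05,"xyz": [-2,-2,110],"angular": [0,0,0.01]}
    - {"grip": 0.05,"xyz": [-2,-2,110],"angular": [0,0,0.01]}
    - {"grip": 0.05,"xyz": [-2,-2,110],"angular": [0,0,0.01]}
    - {"grip": 0.05,"xyz": [-2,-2,110],"angular": [0,0,0.01]}

```text
time_s: 19.3
tcp_pos: [0.3962, 0.1205, 0.1495]
ee_rot: [[-0.341, -0.94, -0.001], [-0.94, 0.341, 0.0], [0.0, 0.001, -1.0]]
wrist_force: [0.2, 0.9, -0.4]
gripper_width: 0.447
gripper_force: 0.0
```

Emit:
move_arm:
  series:
    - {"grip": 0.05,"xyz": [0,0,0],"angular": [0,0,0]}
    - {"grip": 0.05,"xyz": [0,0,0],"angular": [0,0,0]}
    - {"grip": 0.05,"xyz": [0,0,0],"angular": [0,0,0]}
    - {"grip": 0.05,"xyz": [0,0,0],"angular": [0,0,0]}
    - {"grip": 0.05,"xyz": [0,0,0],"angular": [0,0,0]}
    - {"grip": 0.05,"xyz": [0,0,0],"angular": [0,0,0]}
    - {"grip": 0.05,"xyz": [0,0,0],"angular": [0,0,0]}
    - {"grip": 0.05,"xyz": [0,0,0],"angular": [0,0,0]}

```text
time_s: 20.1
tcp_pos: [0.3962, 0.1204, 0.1491]
ee_rot: [[-0.341, -0.94, -0.001], [-0.94, 0.341, -0.0], [0.001, 0.001, -1.0]]
wrist_force: [0.7, 0.2, -0.0]
gripper_width: 0.135
gripper_force: 30.0
```

```bash
python3 -c "
from h import *
go([.3963,.1197,.35],160)"
```

```text
to [0.396 0.12  0.35 ] xyz [ 8.000e-01 -1.000e-01 -2.009e+02] ang [ 0.001 -0.001  0.001] alt [array([ 0., -0.,  0.]), array([ 0.  ,  0.  , -3.14])] j6 -59 t 20.1 F [ 0.7  0.2 -0. ] w 0.135 tcp [0.3962 0.1204 0.1491]
```

Emit:
move_arm:
  series:
    - {"grip": 0.05,"xyz": [0,0,-15],"angular": [0,0,0]}
    - {"grip": 0.05,"xyz": [0,0,-40],"angular": [0,0,0]}
    - {"grip": 0.05,"xyz": [0,0,-75],"angular": [0,0,0]}
    - {"grip": 0.05,"xyz": [0,0,-110],"angular": [0,0,0]}
    - {"grip": 0.05,"xyz": [0,0,-145],"angular": [0,0,0]}
    - {"grip": 0.05,"xyz": [0,0,-180],"angular": [0,0,0]}
    - {"grip": 0.05,"xyz": [0,0,-197],"angular": [0,0,0]}
    - {"grip": 0.05,"xyz": [0,0,-200],"angular": [0,0,0]}
    - {"grip": 0.05,"xyz": [0,0,-200],"angular": [0,0,0]}

```text
time_s: 21.0
tcp_pos: [0.3955, 0.1202, 0.3476]
ee_rot: [[-0.341, -0.94, -0.004], [-0.94, 0.341, -0.001], [0.002, 0.004, -1.0]]
wrist_force: [0.5, 0.9, -4.4]
gripper_width: 0.135
gripper_force: 30.0
```

```bash
python3 -c "
from h import *
go([.5555,.1102,.345],160)
c=cap('side'); g=cv2.cvtColor(c['img'],cv2.COLOR_RGB2BGR)
cv2.imwrite('pics/n4.png',cv2.resize(g[120:320,200:440],None,fx=3,fy=3))"
```

```text
to [0.556 0.11  0.345] xyz [ -45.3 -153.9    1.9] ang [ 0.004 -0.002  0.001] alt [array([ 0., -0.,  0.]), array([ 0.  ,  0.01, -3.14])] j6 -60 t 21.0 F [ 0.5  0.9 -4.4] w 0.135 tcp [0.3955 0.1202 0.3476]
```

View pics/n4.png

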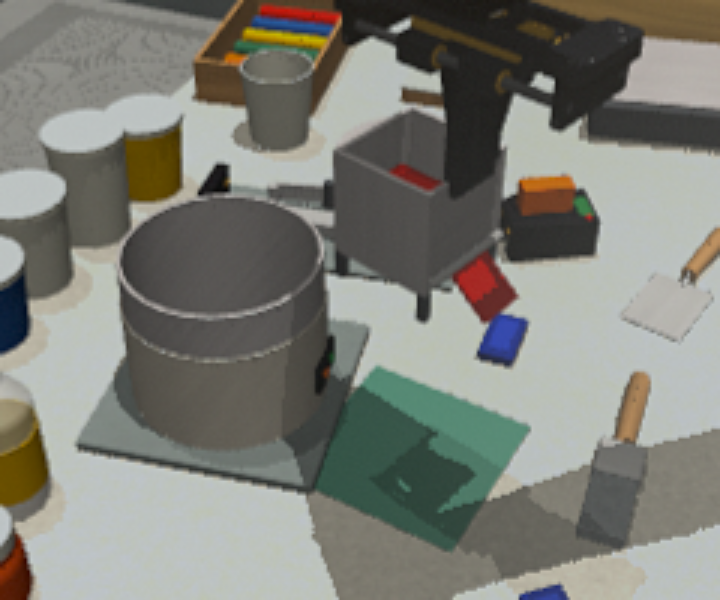

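The cup hangs level at crop (415,200) with the red cake inside, and the floor is shut (tab at (485,287)). The pot rim is at (222,258). Carry it over.

Emit:
move_arm:
  series:
    - {"grip": 0.05,"xyz": [-9,-30,2],"angular": [0,0,0]}
    - {"grip": 0.05,"xyz": [-20,-65,2],"angular": [0,0,0]}
    - {"grip": 0.05,"xyz": [-30,-100,2],"angular": [0,0,0]}
    - {"grip": 0.05,"xyz": [-40,-135,2],"angular": [0,0,0]}
    - {"grip": 0.05,"xyz": [-45,-154,2],"angular": [0,0,0]}
    - {"grip": 0.05,"xyz": [-45,-154,2],"angular": [0,0,0]}
    - {"grip": 0.05,"xyz": [-45,-154,2],"angular": [0,0,0]}
    - {"grip": 0.05,"xyz": [-45,-154,2],"angular": [0,0,0]}
    - {"grip": 0.05,"xyz": [-45,-154,2],"angular": [0,0,0]}

```text
time_s: 21.95
tcp_pos: [0.5556, 0.1103, 0.3469]
ee_rot: [[-0.34, -0.94, -0.002], [-0.94, 0.34, -0.0], [0.001, 0.001, -1.0]]
wrist_force: [-0.1, 0.4, -4.4]
gripper_width: 0.131
gripper_force: 30.0
```

```bash
python3 -c "
from h import *
go([.5555,.1102,.30],160)
c=cap('side'); g=cv2.cvtColor(c['img'],cv2.COLOR_RGB2BGR)
cv2.imwrite('pics/n5.png',cv2.resize(g[120:300,200:400],None,fx=3,fy=3))"
```

```text
to [0.556 0.11  0.3  ] xyz [ 0.1  0.  46.9] ang [ 0.001 -0.001  0.002] alt [array([ 0., -0.,  0.]), array([ 0.  ,  0.  , -3.14])] j6 -47 t 21.9 F [-0.1  0.4 -4.4] w 0.131 tcp [0.5556 0.1103 0.3469]
```

View pics/n5.png

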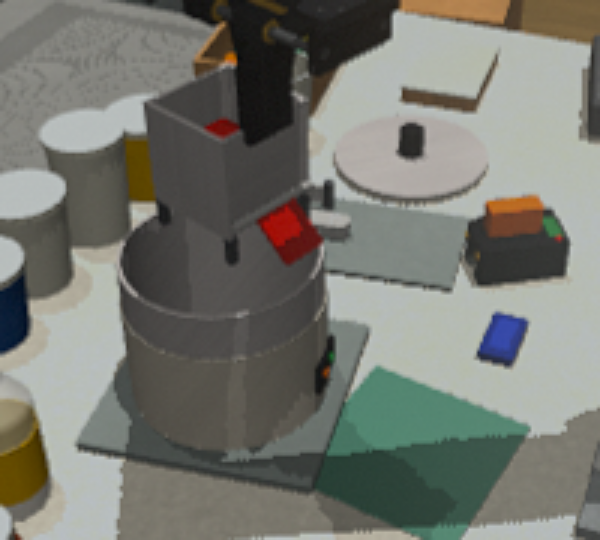

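The cup is over the pot: feet at crop (165,212) and (232,250) are inside the mouth, and the tab at (290,235) is above the back rim. Lower gently.

Emit:
move_arm:
  series:
    - {"grip": 0.05,"xyz": [0,0,20],"angular": [0,0,0]}
    - {"grip": 0.05,"xyz": [0,0,40],"angular": [0,0,0]}
    - {"grip": 0.05,"xyz": [0,0,50],"angular": [0,0,0]}
    - {"grip": 0.05,"xyz": [0,0,57],"angular": [0,0,0]}
    - {"grip": 0.05,"xyz": [0,0,64],"angular": [0,0,0]}
    - {"grip": 0.05,"xyz": [0,0,70],"angular": [0,0,0]}
    - {"grip": 0.05,"xyz": [0,0,76],"angular": [0,0,0]}
    - {"grip": 0.05,"xyz": [0,0,80],"angular": [0,0,0]}
    - {"grip": 0.05,"xyz": [0,0,80],"angular": [0,0,0]}

```text
time_s: 22.9
tcp_pos: [0.5587, 0.1102, 0.2687]
ee_rot: [[-0.341, -0.94, 0.006], [-0.94, 0.341, 0.0], [-0.002, -0.005, -1.0]]
wrist_force: [3.3, -1.9, 8.7]
gripper_width: 0.137
gripper_force: 30.0
```

Emit:
move_arm:
  series:
    - {"grip": 0.05,"xyz": [0,0,4],"angular": [0,0,0]}
    - {"grip": 0.05,"xyz": [0,0,8],"angular": [0,0,0]}
    - {"grip": 0.05,"xyz": [0,0,10],"angular": [0,0,0]}
    - {"grip": 0.05,"xyz": [0,0,10],"angular": [0,0,0]}
    - {"grip": 0.05,"xyz": [0,0,10],"angular": [0,0,0]}
    - {"grip": 0.05,"xyz": [0,0,10],"angular": [0,0,0]}
    - {"grip": 0.05,"xyz": [0,0,10],"angular": [0,0,0]}
    - {"grip": 0.05,"xyz": [0,0,10],"angular": [0,0,0]}

```text
time_s: 23.7
tcp_pos: [0.5583, 0.1104, 0.2599]
ee_rot: [[-0.341, -0.94, 0.005], [-0.94, 0.341, 0.001], [-0.003, -0.005, -1.0]]
wrist_force: [2.3, -1.1, 9.4]
gripper_width: 0.136
gripper_force: 30.0
```

```bash
python3 -c "
from h import *
go([.5555,.1102,.257],160)
c=cap('side'); g=cv2.cvtColor(c['img'],cv2.COLOR_RGB2BGR); t=cv2.cvtColor(cap('top')['img'],cv2.COLOR_RGB2BGR)
cv2.imwrite('pics/n6.png',np.hstack([cv2.resize(g[130:280,210:340],None,fx=3,fy=3),cv2.resize(t[80:230,230:360],None,fx=3,fy=3)]))"
```

```text
to [0.556 0.11  0.257] xyz [1.1 2.5 2.9] ang [-0.005  0.003  0.002] alt [array([-0.,  0.,  0.]), array([-0.  , -0.01, -3.14])] j6 -48 t 23.7 F [ 2.3 -1.1  9.4] w 0.136 tcp [0.5583 0.1104 0.2599]
```

View pics/n6.png

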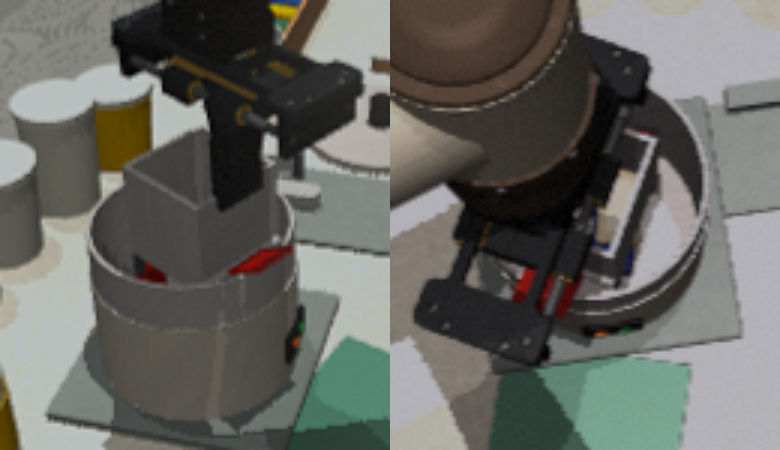

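The tab at left crop (260,262) is pushed up. In the top view the red, cream and blue cakes are down in the pot region (600,200). Press a little further, then lift straight out.

Emit:
move_arm:
  series:
    - {"grip": 0.05,"xyz": [0,0,3],"angular": [0,0,0]}
    - {"grip": 0.05,"xyz": [0,0,5],"angular": [0,0,0]}
    - {"grip": 0.05,"xyz": [0,0,5],"angular": [0,0,0]}
    - {"grip": 0.05,"xyz": [0,0,5],"angular": [0,0,0]}
    - {"grip": 0.05,"xyz": [0,0,5],"angular": [0,0,0]}
    - {"grip": 0.05,"xyz": [0,0,-10],"angular": [0,0,0]}
    - {"grip": 0.05,"xyz": [0,0,-30],"angular": [0,0,0]}
    - {"grip": 0.05,"xyz": [0,0,-60],"angular": [0,0,0]}
    - {"grip": 0.05,"xyz": [0,0,-95],"angular": [0,0,0]}
    - {"grip": 0.05,"xyz": [0,0,-100],"angular": [0,0,0]}

```text
time_s: 24.8
tcp_pos: [0.5574, 0.1109, 0.3599]
ee_rot: [[-0.341, -0.94, 0.004], [-0.94, 0.341, 0.002], [-0.004, -0.003, -1.0]]
wrist_force: [0.2, 0.8, -3.1]
gripper_width: 0.141
gripper_force: 30.0
```

Emit:
move_arm:
  series:
    - {"grip": 0.05,"xyz": [14,47,0],"angular": [0,0,0]}
    - {"grip": 0.05,"xyz": [28,90,0],"angular": [0,0,0]}
    - {"grip": 0.05,"xyz": [42,130,0],"angular": [0,0,0]}
    - {"grip": 0.05,"xyz": [47,157,0],"angular": [0,0,0]}
    - {"grip": 0.05,"xyz": [47,157,0],"angular": [0,0,0]}
    - {"grip": 0.05,"xyz": [47,157,0],"angular": [0,0,0]}
    - {"grip": 0.05,"xyz": [47,157,0],"angular": [0,0,0]}

```text
time_s: 25.5
tcp_pos: [0.3929, 0.1197, 0.3559]
ee_rot: [[-0.341, -0.94, -0.003], [-0.94, 0.341, -0.001], [0.002, 0.003, -1.0]]
wrist_force: [-0.2, -0.2, -3.3]
gripper_width: 0.138
gripper_force: 30.0
```

```bash
python3 -c "
from h import *
go([.3925,.1194,.2],160)
c=cap('top'); hsv=cv2.cvtColor(c['img'],cv2.COLOR_RGB2HSV); t=cv2.cvtColor(c['img'],cv2.COLOR_RGB2BGR)
cv2.imwrite('pics/n7.png',cv2.resize(t[85:285,225:405],None,fx=3,fy=3))
"
```

```text
to [0.392 0.119 0.2  ] xyz [ 1.000e-01 -2.000e-01  1.559e+02] ang [ 0.003 -0.002  0.001] alt [array([ 0., -0.,  0.]), array([ 0.  ,  0.  , -3.14])] j6 -60 t 25.5 F [-0.2 -0.2 -3.3] w 0.138 tcp [0.3929 0.1197 0.3559]
```

View pics/n7.png

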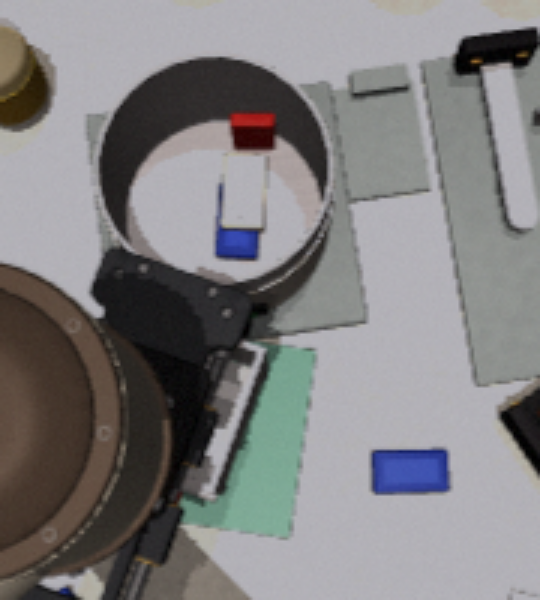

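All three cakes are in the pot: red (252,131), cream (245,190) and blue (237,230). The cup is empty. Set it down on the mat.

Emit:
move_arm:
  series:
    - {"grip": 0.05,"xyz": [0,0,45],"angular": [0,0,0]}
    - {"grip": 0.05,"xyz": [0,0,90],"angular": [0,0,0]}
    - {"grip": 0.05,"xyz": [0,0,135],"angular": [0,0,0]}
    - {"grip": 0.05,"xyz": [0,0,170],"angular": [0,0,0]}
    - {"grip": 0.05,"xyz": [0,0,190],"angular": [0,0,0]}
    - {"grip": 0.05,"xyz": [0,0,198],"angular": [0,0,0]}
    - {"grip": 0.05,"xyz": [0,0,201],"angular": [0,0,0]}
    - {"grip": 0.05,"xyz": [0,0,203],"angular": [0,0,0]}
    - {"grip": 0.05,"xyz": [0,0,203],"angular": [0,0,0]}
    - {"grip": 0.05,"xyz": [0,0,203],"angular": [0,0,0]}

```text
time_s: 26.55
tcp_pos: [0.3932, 0.1199, 0.155]
ee_rot: [[-0.341, -0.94, 0.001], [-0.94, 0.341, 0.001], [-0.001, -0.0, -1.0]]
wrist_force: [-1.2, -0.1, -3.7]
gripper_width: 0.136
gripper_force: 30.0
```

Emit:
move_arm:
  series:
    - {"grip": 0.05,"xyz": [0,0,1],"angular": [0,0,0]}
    - {"grip": 0.05,"xyz": [0,0,2],"angular": [0,0,0]}
    - {"grip": 0.05,"xyz": [0,0,3],"angular": [0,0,0]}
    - {"grip": 0.05,"xyz": [0,0,3],"angular": [0,0,0]}
    - {"grip": 0.05,"xyz": [0,0,3],"angular": [0,0,0]}

```text
time_s: 27.05
tcp_pos: [0.3926, 0.1195, 0.1511]
ee_rot: [[-0.341, -0.94, -0.001], [-0.94, 0.341, -0.001], [0.001, 0.001, -1.0]]
wrist_force: [-0.4, 0.3, -3.8]
gripper_width: 0.136
gripper_force: 30.0
```

Emit:
move_arm:
  series:
    - {"grip": 0.05,"xyz": [0,0,1],"angular": [0,0,0]}
    - {"grip": 0.05,"xyz": [0,0,2],"angular": [0,0,0]}
    - {"grip": 0.05,"xyz": [0,0,2],"angular": [0,0,0]}
    - {"grip": 0.05,"xyz": [0,0,2],"angular": [0,0,0]}

```text
time_s: 27.45
tcp_pos: [0.3927, 0.1196, 0.1493]
ee_rot: [[-0.341, -0.94, -0.001], [-0.94, 0.341, -0.0], [0.001, 0.001, -1.0]]
wrist_force: [-1.5, 0.3, -0.7]
gripper_width: 0.136
gripper_force: 30.0
```

Emit:
move_arm:
  series:
    - {"grip": 1,"xyz": [0,0,0],"angular": [0,0,0]}
    - {"grip": 1,"xyz": [0,0,0],"angular": [0,0,0]}
    - {"grip": 1,"xyz": [0,0,0],"angular": [0,0,0]}
    - {"grip": 1,"xyz": [0,0,0],"angular": [0,0,0]}
    - {"grip": 1,"xyz": [0,0,0],"angular": [0,0,0]}
    - {"grip": 1,"xyz": [0,0,-10],"angular": [0,0,0]}
    - {"grip": 1,"xyz": [0,0,-40],"angular": [0,0,0]}
    - {"grip": 1,"xyz": [0,0,-80],"angular": [0,0,0]}
    - {"grip": 1,"xyz": [0,0,-120],"angular": [0,0,0]}
    - {"grip": 1,"xyz": [0,0,-150],"angular": [0,0,0]}

```text
time_s: 28.45
tcp_pos: [0.3933, 0.1196, 0.3027]
ee_rot: [[-0.341, -0.94, 0.002], [-0.94, 0.341, 0.002], [-0.002, -0.002, -1.0]]
wrist_force: [1.1, 0.8, 0.3]
gripper_width: 0.947
gripper_force: 0.0
```

```bash
python3 -c "
from h import *
go([.593,-.3436,.25],70);go([.593,-.3436,.25],160)"
```

```text
to [ 0.593 -0.344  0.25 ] xyz [ 367.6 -345.5   52.4] ang [-0.003  0.    -1.569] alt [array([0.  , 0.  , 1.57]), array([-0.  ,  0.  , -1.57])] j6 -60 t 28.4 F [1.1 0.8 0.3] w 0.947 tcp [0.3933 0.1196 0.3027]
to [ 0.593 -0.344  0.25 ] xyz [ 367.6 -345.5   52.4] ang [-0.002  0.002  0.001] alt [array([-0.,  0.,  0.]), array([-0.  , -0.  , -3.14])] j6 -60 t 28.4 F [1.1 0.8 0.3] w 0.947 tcp [0.3933 0.1196 0.3027]
```

```bash
cat > knob.py <<'E'
from h import *
def knob(c,u,v,rad,thr=70):
    g=c['img'].max(2); m=np.zeros_like(g); v=int(v);u=int(u)
    m[v-rad:v+rad,u-rad:u+rad]=(g[v-rad:v+rad,u-rad:u+rad]<thr)*255
    n,_,st,ce=cv2.connectedComponentsWithStats(m)
    i=1+np.argmin(np.hypot(*(ce[1:]-[u,v]).T)-.0*st[1:,4]) ; return ce[i],st[i]
def tri(a,pa,b,pb):
    (o1,d1),(o2,d2)=ray(a,*pa),ray(b,*pb); d1/=np.linalg.norm(d1);d2/=np.linalg.norm(d2)
    t=np.linalg.lstsq(np.stack([d1,-d2],1),o2-o1,rcond=None)[0]; p,q=o1+t[0]*d1,o2+t[1]*d2
    return (p+q)/2,np.linalg.norm(p-q)
E
python3 - <<'E'
from knob import *
a=cap('top');b=cap('side')
ka=knob(a,473,163,15);kb=knob(b,337,165,14); print(ka,kb); print(tri(a,ka[0],b,kb[0]), onz(a,*ka[0],.04))
E
```

```text
(array([471.93589744, 162.69871795]), array([465, 156,  15,  14, 156], dtype=int32)) (array([337.52380952, 161.91071429]), array([323, 151,  28,  28, 336], dtype=int32))
(array([ 0.58984766, -0.33661693,  0.05414007]), np.float64(0.00022294568778907233)) [ 0.5932704  -0.34230038  0.04      ]
```

Emit:
move_arm:
  series:
    - {"grip": 1,"xyz": [36,-34,0],"angular": [0,0,0]}
    - {"grip": 1,"xyz": [72,-68,0],"angular": [0,0,0]}
    - {"grip": 1,"xyz": [108,-102,0],"angular": [0,0,0]}
    - {"grip": 1,"xyz": [144,-136,0],"angular": [0,0,0]}
    - {"grip": 1,"xyz": [180,-170,0],"angular": [0,0,0]}
    - {"grip": 1,"xyz": [216,-204,0],"angular": [0,0,0]}
    - {"grip": 1,"xyz": [252,-238,0],"angular": [0,0,0]}
    - {"grip": 1,"xyz": [288,-272,0],"angular": [0,0,0]}
    - {"grip": 1,"xyz": [324,-306,0],"angular": [0,0,0]}
    - {"grip": 1,"xyz": [355,-334,0],"angular": [0,0,0]}

```text
time_s: 29.55
tcp_pos: [0.586, -0.3305, 0.2982]
ee_rot: [[-0.342, -0.94, -0.003], [-0.94, 0.342, -0.0], [0.001, 0.002, -1.0]]
wrist_force: [1.3, 0.6, 0.4]
gripper_width: 0.997
gripper_force: 0.0
```

```bash
python3 -c "
from h import *
go([.5935,-.343,.044],160)"
```

```text
to [ 0.594 -0.343  0.044] xyz [  9.  -11.9 254.2] ang [ 0.002 -0.001  0.   ] alt [array([ 0., -0.,  0.]), array([ 0.  ,  0.  , -3.14])] j6 -4 t 29.6 F [1.3 0.6 0.4] w 0.997 tcp [ 0.586  -0.3305  0.2982]
```

Emit:
move_arm:
  series:
    - {"grip": 1,"xyz": [9,-12,45],"angular": [0,0,0]}
    - {"grip": 1,"xyz": [9,-12,90],"angular": [0,0,0]}
    - {"grip": 1,"xyz": [9,-12,135],"angular": [0,0,0]}
    - {"grip": 1,"xyz": [9,-12,180],"angular": [0,0,0]}
    - {"grip": 1,"xyz": [9,-12,220],"angular": [0,0,0]}
    - {"grip": 1,"xyz": [9,-12,240],"angular": [0,0,0]}
    - {"grip": 1,"xyz": [9,-12,250],"angular": [0,0,0]}
    - {"grip": 1,"xyz": [9,-12,250],"angular": [0,0,0]}
    - {"grip": 1,"xyz": [9,-12,250],"angular": [0,0,0]}

```text
time_s: 30.45
tcp_pos: [0.5945, -0.3411, 0.0504]
ee_rot: [[-0.341, -0.94, 0.001], [-0.94, 0.341, -0.002], [0.001, -0.001, -1.0]]
wrist_force: [0.7, 0.1, 0.3]
gripper_width: 1.0
gripper_force: 0.0
```

```bash
python3 -c "
from h import *
go([.5935,-.343,.044],160)"
```

```text
to [ 0.594 -0.343  0.044] xyz [2.1 0.3 6.4] ang [-0.001 -0.001  0.002] alt [array([-0., -0.,  0.]), array([ 0.  , -0.  , -3.14])] j6 -4 t 30.4 F [0.7 0.1 0.3] w 1.000 tcp [ 0.5945 -0.3411  0.0504]
```

Emit:
move_arm:
  series:
    - {"grip": 0.25,"xyz": [2,0,6],"angular": [0,0,0]}
    - {"grip": 0.25,"xyz": [2,0,6],"angular": [0,0,0]}
    - {"grip": 0.25,"xyz": [2,0,6],"angular": [0,0,0]}
    - {"grip": 0.25,"xyz": [2,0,6],"angular": [0,0,0]}
    - {"grip": 0.25,"xyz": [2,0,6],"angular": [0,0,0]}
    - {"grip": 0.25,"xyz": [2,0,6],"angular": [0,0,0]}
    - {"grip": 0.25,"xyz": [2,0,6],"angular": [0,0,0]}
    - {"grip": 0.25,"xyz": [2,0,6],"angular": [0,0,0]}
    - {"grip": 0.25,"xyz": [2,0,6],"angular": [0,0,0]}
    - {"grip": 0.25,"xyz": [2,0,6],"angular": [0,0,0]}

```text
time_s: 31.45
tcp_pos: [0.5934, -0.3427, 0.0431]
ee_rot: [[-0.341, -0.94, -0.0], [-0.94, 0.341, -0.001], [0.001, 0.0, -1.0]]
wrist_force: [1.5, -0.3, -0.8]
gripper_width: 0.334
gripper_force: 30.0
```

Emit:
move_arm:
  series:
    - {"grip": 0.25,"xyz": [0,0,0],"angular": [0,0,0]}
    - {"grip": 0.25,"xyz": [0,0,0],"angular": [0,0,0]}
    - {"grip": 0.25,"xyz": [0,0,-5],"angular": [0,0,0]}
    - {"grip": 0.25,"xyz": [0,0,-30],"angular": [0,0,0]}
    - {"grip": 0.25,"xyz": [0,0,-70],"angular": [0,0,0]}
    - {"grip": 0.25,"xyz": [0,0,-110],"angular": [0,0,0]}
    - {"grip": 0.25,"xyz": [0,0,-150],"angular": [0,0,0]}
    - {"grip": 0.25,"xyz": [0,0,-190],"angular": [0,0,0]}
    - {"grip": 0.25,"xyz": [0,0,-210],"angular": [0,0,0]}
    - {"grip": 0.25,"xyz": [0,0,-210],"angular": [0,0,0]}

```text
time_s: 32.45
tcp_pos: [0.5939, -0.3429, 0.257]
ee_rot: [[-0.341, -0.94, 0.005], [-0.94, 0.341, -0.003], [0.001, -0.005, -1.0]]
wrist_force: [-0.0, 0.6, -2.5]
gripper_width: 0.336
gripper_force: 30.0
```

```bash
cat > lid.py <<'E'
from h import *
from scipy.optimize import least_squares
# pot rim: fit a circle to the bright thin rim found by radial search in the top view, world plane z=.16
def pot(c,c0=(.6115,.0895)):
    g=cv2.cvtColor(c['img'],cv2.COLOR_RGB2GRAY).astype(float); P=[]
    for a in np.radians(np.arange(0,360,4)):
        rr=np.arange(.074,.100,.0005); W=np.stack([c0[0]+rr*np.cos(a),c0[1]+rr*np.sin(a),0*rr+.16],1)
        q=px(c,W).astype(np.float32); v=cv2.remap(g.astype(np.float32),q[:,0].reshape(1,-1),q[:,1].reshape(1,-1),1)[0]
        k=np.diff(v); i=np.argmax(k)   # dark inner wall -> bright rim
        if k[i]>3: P.append(W[i,:2])
    P=np.array(P); f=least_squares(lambda q:np.hypot(*(P-q[:2]).T)-.084,c0,loss='soft_l1',f_scale=.001)
    print('pot',f.x.round(4),len(P),'med res',np.median(abs(f.fun)).round(4)); return f.x
E
python3 - <<'E'
from lid import *
pot(cap('top')); go([.611,.09,.26],160)
E
```

```text
pot [0.6134 0.0907] 90 med res 0.0023
to [0.611 0.09  0.26 ] xyz [-412.4  130.5   -6.2] ang [0.    0.    0.001] alt [array([0., 0., 0.]), array([-0.  ,  0.  , -3.14])] j6 -3 t 32.5 F [ 0.2 -0.6 -4.8] w 0.332 tcp [ 0.5929 -0.3422  0.2537]
```

```bash
python3 - <<'E'
from lid import *
for n in('top','side'):
  c=cap(n)
  for c0 in((.6115,.0895),(.613,.092)):
    x=pot(c,c0); x=pot(c,x)
E
```

```text
pot [0.6135 0.0908] 90 med res 0.0022
pot [0.6141 0.0911] 90 med res 0.0017
pot [0.6137 0.0908] 90 med res 0.0021
pot [0.6142 0.0909] 90 med res 0.0016
pot [0.6152 0.0934] 89 med res 0.002
pot [0.6152 0.093 ] 89 med res 0.0019
pot [0.6147 0.0934] 89 med res 0.0019
pot [0.6151 0.0934] 88 med res 0.0016
```

Emit:
move_arm:
  series:
    - {"grip": 0.25,"xyz": [-35,11,-5],"angular": [0,0,0]}
    - {"grip": 0.25,"xyz": [-80,25,-8],"angular": [0,0,0]}
    - {"grip": 0.25,"xyz": [-125,40,-8],"angular": [0,0,0]}
    - {"grip": 0.25,"xyz": [-170,54,-8],"angular": [0,0,0]}
    - {"grip": 0.25,"xyz": [-215,68,-8],"angular": [0,0,0]}
    - {"grip": 0.25,"xyz": [-260,83,-8],"angular": [0,0,0]}
    - {"grip": 0.25,"xyz": [-305,97,-8],"angular": [0,0,0]}
    - {"grip": 0.25,"xyz": [-350,111,-8],"angular": [0,0,0]}
    - {"grip": 0.25,"xyz": [-390,124,-8],"angular": [0,0,0]}
    - {"grip": 0.25,"xyz": [-413,130,-8],"angular": [0,0,0]}

```text
time_s: 33.6
tcp_pos: [0.6104, 0.093, 0.2578]
ee_rot: [[-0.339, -0.941, -0.007], [-0.941, 0.339, -0.001], [0.004, 0.006, -1.0]]
wrist_force: [-0.1, -0.4, -2.2]
gripper_width: 0.337
gripper_force: 30.0
```

```bash
python3 - <<'E'
from h import *
go([.6125,.0895,.26],160)
c=cap('side'); g=cv2.cvtColor(c['img'],cv2.COLOR_RGB2BGR)
cv2.imwrite('pics/n8.png',np.hstack([cv2.resize(g[140:290,200:330],None,fx=3,fy=3),cv2.resize(cv2.cvtColor(cap('top')['img'],cv2.COLOR_RGB2BGR)[80:230,230:360],None,fx=3,fy=3)]))
E
```

```text
to [0.612 0.09  0.26 ] xyz [ 2.6 -3.1 -2.2] ang [ 0.006 -0.004  0.004] alt [array([ 0.01, -0.  ,  0.  ]), array([ 0.01,  0.01, -3.14])] j6 -43 t 33.6 F [-0.1 -0.4 -2.2] w 0.337 tcp [0.6104 0.093  0.2578]
```

```bash
python3 -c "
from h import *
go([.6142,.0915,.22],160)"
```

```text
to [0.614 0.092 0.22 ] xyz [ 0.3 -3.9 37.6] ang [ 0.005 -0.004  0.005] alt [array([ 0.01, -0.  ,  0.01]), array([ 0.01,  0.01, -3.14])] j6 -43 t 33.7 F [ 0.2 -0.6 -3.5] w 0.335 tcp [0.6109 0.0931 0.2576]
```

Emit:
move_arm:
  series:
    - {"grip": 0.25,"xyz": [0,-4,20],"angular": [0.002,-0.002,0]}
    - {"grip": 0.25,"xyz": [0,-4,34],"angular": [0.002,-0.002,0]}
    - {"grip": 0.25,"xyz": [0,-4,37],"angular": [0.002,-0.002,0]}
    - {"grip": 0.25,"xyz": [0,-4,37],"angular": [0.002,-0.002,0]}
    - {"grip": 0.25,"xyz": [0,-4,37],"angular": [0.002,-0.002,0]}
    - {"grip": 0.25,"xyz": [0,-4,37],"angular": [0.002,-0.002,0]}

```text
time_s: 34.3
tcp_pos: [0.6159, 0.0885, 0.2246]
ee_rot: [[-0.341, -0.94, 0.003], [-0.94, 0.341, 0.001], [-0.002, -0.002, -1.0]]
wrist_force: [-1.0, -0.6, -2.7]
gripper_width: 0.333
gripper_force: 30.0
```

```bash
python3 -c "
from h import *
go([.6142,.0915,.196],160)"
```

```text
to [0.614 0.092 0.196] xyz [-2.2  2.7 28.6] ang [-0.002  0.002  0.001] alt [array([-0.,  0.,  0.]), array([-0.  , -0.  , -3.14])] j6 -43 t 34.3 F [-1.  -0.6 -2.7] w 0.333 tcp [0.6159 0.0885 0.2246]
```

Emit:
move_arm:
  series:
    - {"grip": 0.25,"xyz": [-2,2,8],"angular": [-0.001,0.001,0]}
    - {"grip": 0.25,"xyz": [-2,2,12],"angular": [-0.001,0.001,0]}
    - {"grip": 0.25,"xyz": [-2,2,12],"angular": [-0.001,0.001,0]}
    - {"grip": 0.25,"xyz": [-2,2,12],"angular": [-0.001,0.001,0]}
    - {"grip": 0.25,"xyz": [-2,2,12],"angular": [-0.001,0.001,0]}

```text
time_s: 34.8
tcp_pos: [0.6145, 0.0913, 0.212]
ee_rot: [[-0.341, -0.94, 0.0], [-0.94, 0.341, 0.0], [-0.0, -0.0, -1.0]]
wrist_force: [0.3, -0.9, -2.9]
gripper_width: 0.335
gripper_force: 30.0
```

```bash
python3 -c "
from h import *
go([.6142,.0915,.196],160)"
```

```text
to [0.614 0.092 0.196] xyz [-0.1  0.4 16. ] ang [-0.     0.     0.001] alt [array([-0.,  0.,  0.]), array([-0.  , -0.  , -3.14])] j6 -43 t 34.8 F [ 0.3 -0.9 -2.9] w 0.335 tcp [0.6145 0.0913 0.212 ]
```

Emit:
move_arm:
  series:
    - {"grip": 0.25,"xyz": [0,0,3],"angular": [0,0,0]}
    - {"grip": 0.25,"xyz": [0,0,6],"angular": [0,0,0]}
    - {"grip": 0.25,"xyz": [0,0,9],"angular": [0,0,0]}
    - {"grip": 0.25,"xyz": [0,0,12],"angular": [0,0,0]}
    - {"grip": 0.25,"xyz": [0,0,14],"angular": [0,0,0]}
    - {"grip": 0.25,"xyz": [0,0,16],"angular": [0,0,0]}
    - {"grip": 0.25,"xyz": [0,0,16],"angular": [0,0,0]}
    - {"grip": 0.25,"xyz": [0,0,16],"angular": [0,0,0]}

```text
time_s: 35.6
tcp_pos: [0.6145, 0.0912, 0.1959]
ee_rot: [[-0.341, -0.94, 0.0], [-0.94, 0.341, 0.0], [-0.0, -0.0, -1.0]]
wrist_force: [-0.2, -0.2, -3.4]
gripper_width: 0.335
gripper_force: 30.0
```

Emit:
move_arm:
  series:
    - {"grip": 0.25,"xyz": [0,0,1],"angular": [0,0,0]}
    - {"grip": 0.25,"xyz": [0,0,2],"angular": [0,0,0]}
    - {"grip": 0.25,"xyz": [0,0,2],"angular": [0,0,0]}
    - {"grip": 0.25,"xyz": [0,0,2],"angular": [0,0,0]}

```text
time_s: 36.0
tcp_pos: [0.6146, 0.0913, 0.1951]
ee_rot: [[-0.341, -0.94, 0.001], [-0.94, 0.341, 0.0], [-0.001, -0.001, -1.0]]
wrist_force: [-2.7, -0.4, 4.8]
gripper_width: 0.34
gripper_force: 30.0
```

Emit:
move_arm:
  series:
    - {"grip": 1,"xyz": [0,0,0],"angular": [0,0,0]}
    - {"grip": 1,"xyz": [0,0,0],"angular": [0,0,0]}
    - {"grip": 1,"xyz": [0,0,0],"angular": [0,0,0]}
    - {"grip": 1,"xyz": [0,0,0],"angular": [0,0,0]}
    - {"grip": 1,"xyz": [0,0,0],"angular": [0,0,0]}
    - {"grip": 1,"xyz": [0,0,-10],"angular": [0,0,0]}
    - {"grip": 1,"xyz": [0,0,-40],"angular": [0,0,0]}
    - {"grip": 1,"xyz": [0,0,-80],"angular": [0,0,0]}
    - {"grip": 1,"xyz": [40,-10,-100],"angular": [0,0,0]}
    - {"grip": 1,"xyz": [85,-20,-100],"angular": [0,0,0]}

```text
time_s: 37.0
tcp_pos: [0.6062, 0.0048, 0.299]
ee_rot: [[-0.338, -0.941, 0.01], [-0.941, 0.338, 0.001], [-0.004, -0.009, -1.0]]
wrist_force: [1.0, -0.6, -0.7]
gripper_width: 0.996
gripper_force: 0.0
```

Emit:
move_arm:
  series:
    - {"grip": 1,"xyz": [45,10,0],"angular": [0,0,0]}
    - {"grip": 1,"xyz": [90,25,0],"angular": [0,0,0]}
    - {"grip": 1,"xyz": [130,40,0],"angular": [0,0,0]}
    - {"grip": 1,"xyz": [170,50,0],"angular": [0,0,0]}
    - {"grip": 1,"xyz": [210,50,0],"angular": [0,0,0]}
    - {"grip": 1,"xyz": [240,50,0],"angular": [0,0,0]}

```text
time_s: 37.6
tcp_pos: [0.4742, -0.2058, 0.2952]
ee_rot: [[-0.342, -0.94, 0.002], [-0.94, 0.342, -0.0], [-0.0, -0.002, -1.0]]
wrist_force: [0.4, -0.4, 0.0]
gripper_width: 1.0
gripper_force: 0.0
```

```bash
cat > meas.py <<'E'
from knob import *
def rib(c):  # orange rib
    hsv=cv2.cvtColor(c['img'],cv2.COLOR_RGB2HSV); m=cv2.inRange(hsv,(6,160,130),(22,255,255))
    return m
if __name__=='__main__':
    a=cap('top'); m=rib(a)
    m[:200]=0; m[300:]=0; m[:,:400]=0
    for k in cv2.findContours(m,0,1)[0]:
        if cv2.contourArea(k)<30: continue
        P=np.array([onz(a,*p,.082)[:2] for p in k[:,0]],np.float32); (x,y),(w,h),an=cv2.minAreaRect(P)
        if w<h: w,h,an=h,w,an-90
        print('rib',k[:,0].mean(0).round(),'%.4f %.4f %.3f %.3f ang %.1f'%(x,y,w,h,an))
    go([.41,-.24,.3],120)
    b=cap('side')
    ka=knob(a,295,140,20,60); print('knob top',ka[0],ka[1],'expected px',px(a,[[.6145,.091,.17],[.6145,.091,.2]]),onz(a,*ka[0],.185))
    A=cv2.cvtColor(a['img'],cv2.COLOR_RGB2BGR);B=cv2.cvtColor(b['img'],cv2.COLOR_RGB2BGR)
    cv2.imwrite('pics/n9.png',np.hstack([cv2.resize(A[90:270,250:480],(690,540)) [:, :],]))
E
python3 meas.py
```

```text
to [ 0.41 -0.24  0.3 ] xyz [51.6 48.3 -4.9] ang [-0.001 -0.001  0.696] alt [array([-0. , -0. ,  0.7]), array([ 0.  , -0.  , -2.45])] j6 -14 t 37.6 F [-0.8 -2.3  0.5] w 1.000 tcp [ 0.4732 -0.2082  0.2951]
knob top [296.11170213 138.07978723] [290 130  14  17 188] expected px [[295.69826806 139.79397031]
 [294.76764125 135.64661793]] [0.61378879 0.08914621 0.185     ]
```

Lid seated (knob top within about 2 mm of the pot's centre). Clear the view of the controller and dock.

Emit:
move_arm:
  series:
    - {"grip": 1,"xyz": [43,-16,0],"angular": [0,0,0.7]}
    - {"grip": 1,"xyz": [86,-32,0],"angular": [0,0,0.7]}
    - {"grip": 1,"xyz": [129,-48,0],"angular": [0,0,0.7]}
    - {"grip": 1,"xyz": [172,-64,0],"angular": [0,0,0.7]}
    - {"grip": 1,"xyz": [215,-80,0],"angular": [0,0,0.7]}
    - {"grip": 1,"xyz": [255,-90,0],"angular": [0,0,0.7]}
    - {"grip": 1,"xyz": [270,-95,0],"angular": [0,0,0.7]}

```text
time_s: 38.4
tcp_pos: [0.4722, -0.4933, 0.2932]
ee_rot: [[-0.868, -0.497, -0.001], [-0.497, 0.868, -0.0], [0.001, 0.0, -1.0]]
wrist_force: [0.5, 0.1, 0.1]
gripper_width: 0.995
gripper_force: 0.0
```

```bash
python3 meas.py; python3 - <<'E'
from meas import *
a=cap('top');b=cap('side'); m=rib(b)
for k in cv2.findContours(m,0,1)[0]:
    if cv2.contourArea(k)>60: print('side',k[:,0].mean(0),cv2.boundingRect(k))
A=cv2.cvtColor(a['img'],cv2.COLOR_RGB2BGR)
cv2.imwrite('pics/n9.png',cv2.resize(A[90:280,350:480],None,fx=3.1,fy=3.1,interpolation=cv2.INTER_CUBIC))
# plate grey mask -> corners
E
```

```text
rib [417. 228.] 0.4289 -0.1877 0.053 0.019 ang 35.6
to [ 0.41 -0.24  0.3 ] xyz [-72.1 251.5  -7.3] ang [-0.    -0.001 -0.004] alt [array([-0., -0., -0.]), array([-0.  ,  0.  ,  3.14])] j6 -27 t 38.5 F [ 2.  -2.1  0.9] w 1.001 tcp [ 0.4722 -0.4941  0.2928]
knob top [296.14736842 138.07368421] [290 130  14  17 190] expected px [[295.69826806 139.79397031]
 [294.76764125 135.64661793]] [0.613802   0.08907046 0.185     ]
side [ 53.23157895 356.84210526] (34, 339, 39, 34)
side [102.2991453  352.07692308] (81, 329, 40, 48)
side [105.71069182 339.72955975] (73, 307, 65, 67)
side [148.125  303.9375] (135, 290, 26, 32)
```

View pics/n9.png

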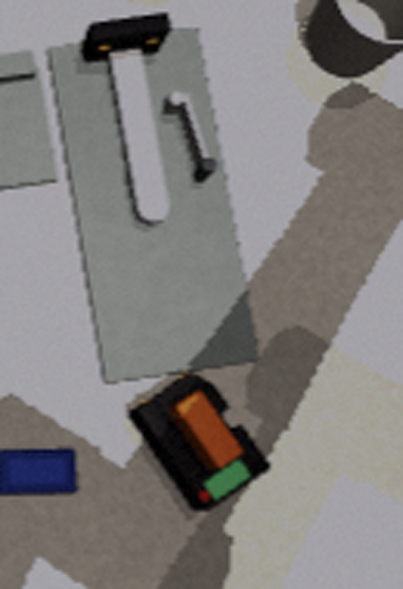

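The controller was knocked: its rib is now at crop (208,432), full image (417,229), at about 35°. The dock rail tip is at crop (153,222), its plate corners are (48,47), (200,28), (258,358) and (106,383), and the stop block is at (127,35).

```bash
cat > dock.py <<'E'
from h import *
def W(c,pts,z): return np.array([onz(c,(u+.5)/3.1-.5+350,(v+.5)/3.1-.5+90,z)[:2] for u,v in pts])
def hd(a,b): d=b-a; return round(float(np.degrees(np.arctan2(d[1],d[0]))),2)
E
python3 - <<'E'
from dock import *
c=cap('top')
R=W(c,[(174,404),(200,391),(243,452),(215,471)],.082); print('rib',R.mean(0).round(4),hd(R[3],R[0]),hd(R[2],R[1]),np.linalg.norm(R[0]-R[1]),np.linalg.norm(R[0]-R[3]))
P=W(c,[(48,47),(200,28),(258,358),(106,383)],.008); print('plate',P.mean(0).round(4),hd(P[3],P[0]),hd(P[2],P[1]),'near mid',((P[2]+P[3])/2).round(4),'far',((P[0]+P[1])/2).round(4))
# subpixel rail edges at z=.028: bright head between darker plate; sample across
g=cv2.cvtColor(c['img'],cv2.COLOR_RGB2GRAY).astype(np.float32); a=np.radians(8); f=np.array([np.cos(a),np.sin(a)]); n=np.array([-f[1],f[0]])
o=np.array([.60,-.1617]); L=[]
for s in np.arange(.02,.12,.005):
    t=np.arange(-.03,.03,.0005); X=np.c_[o+s*f+t[:,None]*n,np.full(len(t),.028)]; q=px(c,X).astype(np.float32)
    v=cv2.remap(g,q[:,0].reshape(1,-1),q[:,1].reshape(1,-1),1)[0]; d=cv2.GaussianBlur(np.diff(v).reshape(1,-1),(7,1),0)[0]
    i,j=np.argmin(d[:60]),60+np.argmin(d[60:]); i=np.argmax(d[:60]); L.append((s,t[i]*1000,t[j]*1000))
L=np.array(L); print(L.round(1)[::3]); mid=(L[:,1]+L[:,2])/2; p=np.polyfit(L[:,0]*1000,mid,1); print('rail heading',8+np.degrees(np.arctan(p[0])),'offset at tip mm',p[1],np.std(mid-np.polyval(p,L[:,0]*1000)))
# tip along the axis
t=np.arange(-.03,.03,.0005); X=np.c_[o+t[:,None]*f,np.full(len(t),.028)]; q=px(c,X).astype(np.float32); v=cv2.remap(g,q[:,0].reshape(1,-1),q[:,1].reshape(1,-1),1)[0]; print('tip s',t[np.argmax(np.diff(v))],'block px')
E
```

```text
rib [ 0.4273 -0.1867] 30.03 33.71 0.02231437170045046 0.05834438389885705
plate [ 0.6231 -0.1659] 8.31 7.51 near mid [ 0.4802 -0.1857] far [ 0.766 -0.146]
[[  0.  -13.5  10.5]
 [  0.  -15.   11. ]
 [  0.  -15.   11. ]
 [  0.1 -15.   11. ]
 [  0.1 -15.   11. ]
 [  0.1 -25.5  11. ]
 [  0.1 -15.   11. ]]
rail heading 6.535614804988377 offset at tip mm -0.9744360902255378 1.64446554153416
tip s 0.0020000000000000295 block px
```

```bash
python3 - <<'E'
from dock import *
a=np.radians(8); f=np.array([np.cos(a),np.sin(a)]); n=np.array([-f[1],f[0]]); o=np.array([.6003,-.1637])
for nm in('top','side'):
    c=cap(nm); g=cv2.cvtColor(c['img'],cv2.COLOR_RGB2GRAY).astype(np.float32)
    for s in (.03,.05,.07,.09):
        t=np.arange(-.03,.03,.001); v=0
        for ds in np.arange(-.008,.009,.002):
            q=px(c,np.c_[o+(s+ds)*f+t[:,None]*n,np.full(len(t),.028)]).astype(np.float32)
            v=v+cv2.remap(g,q[:,0].reshape(1,-1),q[:,1].reshape(1,-1),1)[0]/9
        print(nm,s,v[8:54].astype(int))
go([.4273,-.1867,.15],122)
E
```

```text
top 0.03 [127 127 127 127 127 127 128 131 136 143 150 156 160 162 163 163 162 162
 162 162 162 162 162 163 162 162 162 162 163 163 163 162 157 148 131 110
  86  67  59  63  76  90 103 113 120 125]
top 0.05 [126 126 126 126 126 126 127 131 137 144 150 157 161 162 162 162 162 162
 162 162 162 162 162 162 162 163 163 162 162 162 162 162 160 151 136 116
  92  71  63  72  86 100 111 119 124 126]
top 0.07 [124 124 125 125 125 125 125 129 135 142 149 155 159 162 162 162 162 162
 163 163 163 163 162 162 162 162 162 162 162 162 162 162 159 150 136 116
  95  80  77  83  95 107 115 119 122 123]
top 0.09 [ 93 101 110 117 120 123 126 129 134 141 149 155 159 162 162 162 162 162
 162 162 163 163 162 162 162 162 162 162 162 162 163 162 160 152 138 119
  97  79  72  76  89 102 112 118 121 123]
side 0.03 [ 61  63  65  67  70  75  82  90 100 109 119 129 137 144 151 157 161 163
 164 164 164 163 163 162 162 162 162 162 162 163 163 163 163 163 163 164
 164 164 164 165 165 165 165 165 165 165]
side 0.05 [108 112 116 120 124 127 130 132 134 138 144 149 153 157 161 163 163 162
 162 162 162 163 163 162 162 162 162 162 162 163 163 163 163 163 163 163
 163 163 163 163 164 164 164 164 164 164]
side 0.07 [156 160 162 163 163 163 163 163 163 162 162 162 163 163 163 163 162 162
 162 162 162 161 161 161 161 161 161 161 161 161 161 161 161 161 161 161
 161 161 161 162 162 162 162 162 163 163]
side 0.09 [164 163 163 163 163 163 163 163 163 163 163 162 162 162 162 162 162 162
 162 162 162 162 162 162 162 162 162 162 162 162 162 162 162 162 162 161
 161 161 161 161 160 160 160 160 160 160]
to [ 0.427 -0.187  0.15 ] xyz [-111.6  284.7  144.4] ang [-0.     0.    -0.034] alt [array([-0.  ,  0.  , -0.03]), array([0.  , 0.  , 3.11])] j6 -28 t 38.8 F [-0.6 -0.2 -0.9] w 1.005 tcp [ 0.4731 -0.489   0.2945]
```

Emit:
move_arm:
  series:
    - {"grip": 1,"xyz": [-17,44,0],"angular": [0,0,-0.034]}
    - {"grip": 1,"xyz": [-34,88,15],"angular": [0,0,-0.034]}
    - {"grip": 1,"xyz": [-51,130,30],"angular": [0,0,-0.034]}
    - {"grip": 1,"xyz": [-68,172,50],"angular": [0,0,-0.034]}
    - {"grip": 1,"xyz": [-85,214,70],"angular": [0,0,-0.034]}
    - {"grip": 1,"xyz": [-100,254,90],"angular": [0,0,-0.034]}
    - {"grip": 1,"xyz": [-111,283,120],"angular": [0,0,-0.034]}
    - {"grip": 1,"xyz": [-112,285,144],"angular": [0,0,-0.034]}
    - {"grip": 1,"xyz": [-112,285,144],"angular": [0,0,-0.034]}
    - {"grip": 1,"xyz": [-112,285,144],"angular": [0,0,-0.034]}

```text
time_s: 39.75
tcp_pos: [0.428, -0.1871, 0.1508]
ee_rot: [[-0.848, -0.53, 0.001], [-0.53, 0.848, -0.001], [-0.001, -0.001, -1.0]]
wrist_force: [0.0, -0.3, -0.0]
gripper_width: 1.001
gripper_force: 0.0
```

```bash
python3 - <<'E'
from meas import *
go([.4273,-.1867,.077],122)
b=cap('side'); m=rib(b)
m[:150]=0;m[230:]=0;m[:,:340]=0;m[:,430:]=0
ys,xs=m.nonzero(); print(len(xs), xs.mean() if len(xs) else 0,ys.mean() if len(xs) else 0, px(b,[[.4273,-.1867,.082],[.4273,-.1867,.065]]))
E
```

```text
to [ 0.427 -0.187  0.077] xyz [ 0.4  0.8 73.8] ang [-0.001  0.001  0.   ] alt [array([-0.,  0.,  0.]), array([-0.  , -0.  , -3.14])] j6 -54 t 39.8 F [ 0.  -0.3 -0. ] w 1.001 tcp [ 0.428  -0.1871  0.1508]
36 372.6388888888889 188.11111111111111 [[371.15045862 187.30871337]
 [370.65124249 191.81887666]]
```

Emit:
move_arm:
  series:
    - {"grip": 1,"xyz": [0,1,40],"angular": [0,0,0]}
    - {"grip": 1,"xyz": [0,1,65],"angular": [0,0,0]}
    - {"grip": 0.5,"xyz": [0,1,73],"angular": [0,0,0]}
    - {"grip": 0.2,"xyz": [0,1,73],"angular": [0,0,0]}
    - {"grip": 0.2,"xyz": [0,1,73],"angular": [0,0,0]}
    - {"grip": 0.2,"xyz": [0,1,73],"angular": [0,0,0]}
    - {"grip": 0.2,"xyz": [0,1,73],"angular": [0,0,0]}
    - {"grip": 0.2,"xyz": [0,1,73],"angular": [0,0,0]}
    - {"grip": 0.2,"xyz": [0,1,73],"angular": [0,0,0]}
    - {"grip": 0.2,"xyz": [0,1,73],"angular": [0,0,0]}

```text
time_s: 40.8
tcp_pos: [0.4269, -0.1865, 0.077]
ee_rot: [[-0.849, -0.529, 0.0], [-0.529, 0.849, 0.0], [-0.0, -0.0, -1.0]]
wrist_force: [0.0, 0.2, -1.3]
gripper_width: 0.354
gripper_force: 0.0
```

Emit:
move_arm:
  series:
    - {"grip": 0.2,"xyz": [0,0,0],"angular": [0,0,0]}
    - {"grip": 0.2,"xyz": [0,0,0],"angular": [0,0,0]}
    - {"grip": 0.2,"xyz": [0,0,0],"angular": [0,0,0]}
    - {"grip": 0.2,"xyz": [0,0,0],"angular": [0,0,0]}
    - {"grip": 0.2,"xyz": [0,0,0],"angular": [0,0,0]}
    - {"grip": 0.2,"xyz": [0,0,0],"angular": [0,0,0]}

```text
time_s: 41.4
tcp_pos: [0.4273, -0.1866, 0.077]
ee_rot: [[-0.849, -0.529, 0.001], [-0.529, 0.849, -0.0], [-0.001, -0.001, -1.0]]
wrist_force: [1.4, -2.0, 1.3]
gripper_width: 0.276
gripper_force: 29.8
```

```bash
python3 - <<'E'
from h import *
go([.5455,-.1714,.12],98)
E
```

```text
to [ 0.546 -0.171  0.12 ] xyz [-108.5  -49.6  -42.9] ang [-0.     0.001  0.417] alt [array([-0.  ,  0.  ,  0.42]), array([-0.  , -0.  , -2.72])] j6 -55 t 41.4 F [ 1.4 -2.   1.3] w 0.276 tcp [ 0.4273 -0.1866  0.077 ]
```

Emit:
move_arm:
  series:
    - {"grip": 0.2,"xyz": [0,0,-25],"angular": [0,0,0]}
    - {"grip": 0.2,"xyz": [0,0,-43],"angular": [0,0,0]}
    - {"grip": 0.2,"xyz": [-30,-14,-43],"angular": [0,0,0.1]}
    - {"grip": 0.2,"xyz": [-60,-28,-43],"angular": [0,0,0.2]}
    - {"grip": 0.2,"xyz": [-90,-41,-43],"angular": [0,0,0.32]}
    - {"grip": 0.2,"xyz": [-108,-49,-43],"angular": [0,0,0.417]}
    - {"grip": 0.2,"xyz": [-108,-49,-43],"angular": [0,0,0.417]}
    - {"grip": 0.2,"xyz": [-108,-49,-43],"angular": [0,0,0.417]}
    - {"grip": 0.2,"xyz": [-108,-49,-43],"angular": [0,0,0.417]}

```text
time_s: 42.3
tcp_pos: [0.5424, -0.1709, 0.1188]
ee_rot: [[-0.99, -0.139, -0.003], [-0.139, 0.99, 0.001], [0.003, 0.001, -1.0]]
wrist_force: [0.3, 0.2, -3.5]
gripper_width: 0.275
gripper_force: 29.9
```

```bash
python3 - <<'E'
from h import *
go([.5455,-.1714,.086],98)
E
```

```text
to [ 0.546 -0.171  0.086] xyz [-3.1 -0.9 32.8] ang [ 0.001 -0.003  0.   ] alt [array([ 0., -0.,  0.]), array([ 0.01,  0.  , -3.14])] j6 -81 t 42.3 F [ 0.3  0.2 -3.5] w 0.275 tcp [ 0.5424 -0.1709  0.1188]
```

Emit:
move_arm:
  series:
    - {"grip": 0.2,"xyz": [-2,-1,15],"angular": [0,-0.002,0]}
    - {"grip": 0.2,"xyz": [-2,-1,26],"angular": [0,-0.002,0]}
    - {"grip": 0.2,"xyz": [-2,-1,31],"angular": [0,-0.002,0]}
    - {"grip": 0.2,"xyz": [-2,-1,32],"angular": [0,-0.002,0]}
    - {"grip": 0.2,"xyz": [-2,-1,32],"angular": [0,-0.002,0]}
    - {"grip": 0.2,"xyz": [-2,-1,32],"angular": [0,-0.002,0]}
    - {"grip": 0.2,"xyz": [-2,-1,32],"angular": [0,-0.002,0]}

```text
time_s: 43.0
tcp_pos: [0.5468, -0.1718, 0.0883]
ee_rot: [[-0.99, -0.139, 0.003], [-0.139, 0.99, 0.0], [-0.003, -0.0, -1.0]]
wrist_force: [-0.7, -1.1, -3.1]
gripper_width: 0.272
gripper_force: 29.9
```

```bash
python3 - <<'E'
from h import *
go([.5455,-.1714,.085],98)
E
```

```text
to [ 0.546 -0.171  0.085] xyz [1.3 0.6 3.3] ang [-0.     0.003  0.   ] alt [array([-0.,  0.,  0.]), array([-0.  , -0.  , -3.14])] j6 -81 t 43.0 F [-0.7 -1.1 -3.1] w 0.272 tcp [ 0.5468 -0.1718  0.0883]
```

Emit:
move_arm:
  series:
    - {"grip": 0.2,"xyz": [0,0,1],"angular": [0,0.002,0]}
    - {"grip": 0.2,"xyz": [0,0,2],"angular": [0,0.002,0]}
    - {"grip": 0.2,"xyz": [0,0,3],"angular": [0,0.002,0]}
    - {"grip": 0.2,"xyz": [0,0,3],"angular": [0,0.002,0]}
    - {"grip": 0.2,"xyz": [0,0,3],"angular": [0,0.002,0]}

```text
time_s: 43.5
tcp_pos: [0.5466, -0.1718, 0.085]
ee_rot: [[-0.99, -0.139, 0.0], [-0.139, 0.99, 0.0], [-0.0, 0.0, -1.0]]
wrist_force: [-0.4, -0.1, -1.8]
gripper_width: 0.275
gripper_force: 29.9
```

```bash
python3 - <<'E'
from h import *
import math
s=r.sense(); p=np.array(s['tcp_pos']); f=np.array([math.cos(math.radians(8)),math.sin(math.radians(8))]); n=np.array([-f[1],f[0]])
d=p[:2]-np.array([.6003,-.1637]); print('along from rail point',d@f,'lateral',d@n)
go([.6983+.006*f[0],-.1499+.006*f[1],.085],98)
c=cap('top'); hsv=cv2.cvtColor(c['img'],cv2.COLOR_RGB2HSV)
m=cv2.inRange(hsv,(40,80,60),(85,255,255)); m[:150]=0;m[260:]=0;m[:,:380]=0;m[:,470:]=0
ys,xs=m.nonzero(); print('display',len(xs),xs.mean() if len(xs) else 0,ys.mean() if len(xs) else 0)
E
```

```text
along from rail point -0.05434540089005183 lateral -0.000537906217344261
to [ 0.704 -0.149  0.085] xyz [-1.593e+02  5.000e-01  1.000e-01] ang [0. 0. 0.] alt [array([0., 0., 0.]), array([-0.  ,  0.  , -3.14])] j6 -81 t 43.5 F [-0.4 -0.1 -1.8] w 0.275 tcp [ 0.5466 -0.1718  0.085 ]
display 96 407.9166666666667 197.1875
```

Emit:
move_arm:
  series:
    - {"grip": 0.2,"xyz": [-5,0.5,0],"angular": [0,0,0]}
    - {"grip": 0.2,"xyz": [-10,0.5,0],"angular": [0,0,0]}
    - {"grip": 0.2,"xyz": [-14,0.5,0],"angular": [0,0,0]}
    - {"grip": 0.2,"xyz": [-18,0.5,0],"angular": [0,0,0]}
    - {"grip": 0.2,"xyz": [-22,0.5,0],"angular": [0,0,0]}
    - {"grip": 0.2,"xyz": [-26,0.5,0],"angular": [0,0,0]}
    - {"grip": 0.2,"xyz": [-30,0.5,0],"angular": [0,0,0]}
    - {"grip": 0.2,"xyz": [-35,0.5,0],"angular": [0,0,0]}
    - {"grip": 0.2,"xyz": [-40,0.5,0],"angular": [0,0,0]}

```text
time_s: 44.45
tcp_pos: [0.5864, -0.1657, 0.085]
ee_rot: [[-0.99, -0.139, -0.0], [-0.139, 0.99, 0.0], [0.0, 0.0, -1.0]]
wrist_force: [-4.4, -0.4, 4.4]
gripper_width: 0.271
gripper_force: 29.9
```

Emit:
move_arm:
  series:
    - {"grip": 0.2,"xyz": [-6,0,-0.5],"angular": [0,0,0]}
    - {"grip": 0.2,"xyz": [-12,0,-0.5],"angular": [0,0,0]}
    - {"grip": 0.2,"xyz": [-18,0,-0.5],"angular": [0,0,0]}
    - {"grip": 0.2,"xyz": [-24,0,-0.5],"angular": [0,0,0]}
    - {"grip": 0.2,"xyz": [-30,0,-0.5],"angular": [0,0,0]}
    - {"grip": 0.2,"xyz": [-36,0,-0.5],"angular": [0,0,0]}
    - {"grip": 0.2,"xyz": [-42,0,-0.5],"angular": [0,0,0]}
    - {"grip": 0.2,"xyz": [-48,0,-0.5],"angular": [0,0,0]}
    - {"grip": 0.2,"xyz": [-54,0,-0.5],"angular": [0,0,0]}
    - {"grip": 0.2,"xyz": [-60,0,-0.5],"angular": [0,0,0]}

```text
time_s: 45.45
tcp_pos: [0.646, -0.1572, 0.0851]
ee_rot: [[-0.99, -0.139, 0.0], [-0.139, 0.99, 0.0], [-0.0, 0.0, -1.0]]
wrist_force: [-0.6, -1.1, -0.7]
gripper_width: 0.272
gripper_force: 29.9
```

```bash
python3 - <<'E'
from h import *
go([.7042,-.1491,.085],98)
E
```

```text
to [ 0.704 -0.149  0.085] xyz [-58.7  -0.1   0.1] ang [0. 0. 0.] alt [array([0., 0., 0.]), array([-0.  ,  0.  , -3.14])] j6 -82 t 45.5 F [-0.6 -1.1 -0.7] w 0.272 tcp [ 0.646  -0.1572  0.0851]
```

Sliding freely on the rail. Continue past the catch.

Emit:
move_arm:
  series:
    - {"grip": 0.2,"xyz": [-5,0,0],"angular": [0,0,0]}
    - {"grip": 0.2,"xyz": [-10,0,0],"angular": [0,0,0]}
    - {"grip": 0.2,"xyz": [-15,0,0],"angular": [0,0,0]}
    - {"grip": 0.2,"xyz": [-20,0,0],"angular": [0,0,0]}
    - {"grip": 0.2,"xyz": [-25,0,0],"angular": [0,0,0]}
    - {"grip": 0.2,"xyz": [-30,0,0],"angular": [0,0,0]}
    - {"grip": 0.2,"xyz": [-35,0,0],"angular": [0,0,0]}
    - {"grip": 0.2,"xyz": [-40,0,0],"angular": [0,0,0]}
    - {"grip": 0.2,"xyz": [-45,0,0],"angular": [0,0,0]}
    - {"grip": 0.2,"xyz": [-50,0,0],"angular": [0,0,0]}

```text
time_s: 46.45
tcp_pos: [0.6922, -0.1491, 0.0854]
ee_rot: [[-0.99, -0.139, -0.008], [-0.139, 0.99, 0.002], [0.007, 0.003, -1.0]]
wrist_force: [-7.6, 4.5, 4.8]
gripper_width: 0.273
gripper_force: 29.9
```

Emit:
move_arm:
  series:
    - {"grip": 0.2,"xyz": [-2,0,0],"angular": [0,0,0]}
    - {"grip": 0.2,"xyz": [-4,0,0],"angular": [0,0,0]}
    - {"grip": 0.2,"xyz": [-6,0,0],"angular": [0,0,0]}
    - {"grip": 0.2,"xyz": [-7,0,0],"angular": [0,0,0]}
    - {"grip": 0.2,"xyz": [-7,0,0],"angular": [0,0,0]}
    - {"grip": 0.2,"xyz": [-7,0,0],"angular": [0,0,0]}

```text
time_s: 47.05
tcp_pos: [0.7022, -0.1495, 0.0851]
ee_rot: [[-0.99, -0.139, 0.001], [-0.139, 0.99, 0.0], [-0.001, -0.0, -1.0]]
wrist_force: [-0.5, 0.4, -2.7]
gripper_width: 0.274
gripper_force: 29.9
```

Emit:
move_arm:
  series:
    - {"grip": 0.2,"xyz": [-1,0,0],"angular": [0,0,0]}
    - {"grip": 0.2,"xyz": [-2,0,0],"angular": [0,0,0]}
    - {"grip": 0.2,"xyz": [-2,0,0],"angular": [0,0,0]}
    - {"grip": 0.2,"xyz": [-2,0,0],"angular": [0,0,0]}

```text
time_s: 47.45
tcp_pos: [0.7039, -0.1492, 0.0852]
ee_rot: [[-0.99, -0.139, -0.0], [-0.139, 0.99, 0.0], [-0.0, 0.0, -1.0]]
wrist_force: [-1.0, -0.1, -3.1]
gripper_width: 0.275
gripper_force: 29.9
```

Emit:
move_arm:
  series:
    - {"grip": 0.2,"xyz": [-1,0,0],"angular": [0,0,0]}
    - {"grip": 0.2,"xyz": [-2,0,0],"angular": [0,0,0]}
    - {"grip": 0.2,"xyz": [-2,0,0],"angular": [0,0,0]}
    - {"grip": 0.2,"xyz": [-2,0,0],"angular": [0,0,0]}

```text
time_s: 47.85
tcp_pos: [0.7056, -0.1489, 0.0852]
ee_rot: [[-0.99, -0.139, -0.001], [-0.139, 0.99, 0.0], [0.001, 0.0, -1.0]]
wrist_force: [-1.5, 0.6, -2.2]
gripper_width: 0.271
gripper_force: 29.9
```

Emit:
move_arm:
  series:
    - {"grip": 0.2,"xyz": [-1,0,0],"angular": [0,0,0]}
    - {"grip": 0.2,"xyz": [-1.5,0,0],"angular": [0,0,0]}
    - {"grip": 0.2,"xyz": [-1.5,0,0],"angular": [0,0,0]}
    - {"grip": 0.2,"xyz": [-1.5,0,0],"angular": [0,0,0]}

```text
time_s: 48.25
tcp_pos: [0.7059, -0.1489, 0.0853]
ee_rot: [[-0.99, -0.139, -0.004], [-0.139, 0.99, 0.0], [0.004, 0.001, -1.0]]
wrist_force: [-5.3, -1.0, 0.0]
gripper_width: 0.278
gripper_force: 29.9
```

Emit:
move_arm:
  series:
    - {"grip": 0.2,"xyz": [2,0,0],"angular": [0,0,0]}
    - {"grip": 0.2,"xyz": [3.7,0,0],"angular": [0,0,0]}
    - {"grip": 0.2,"xyz": [3.7,0,0],"angular": [0,0,0]}
    - {"grip": 0.2,"xyz": [3.7,0,0],"angular": [0,0,0]}

```text
time_s: 48.65
tcp_pos: [0.7043, -0.149, 0.0854]
ee_rot: [[-0.99, -0.14, 0.002], [-0.14, 0.99, 0.0], [-0.002, -0.0, -1.0]]
wrist_force: [0.1, 0.7, -2.8]
gripper_width: 0.271
gripper_force: 29.9
```

Emit:
move_arm:
  series:
    - {"grip": 0.6,"xyz": [0,0,0],"angular": [0,0,0]}
    - {"grip": 0.6,"xyz": [0,0,0],"angular": [0,0,0]}
    - {"grip": 0.6,"xyz": [0,0,0],"angular": [0,0,0]}
    - {"grip": 0.6,"xyz": [0,0,0],"angular": [0,0,0]}
    - {"grip": 0.6,"xyz": [0,0,-20],"angular": [0,0,0]}
    - {"grip": 0.6,"xyz": [0,0,-60],"angular": [0,0,0]}
    - {"grip": 0.6,"xyz": [0,0,-110],"angular": [0,0,0]}
    - {"grip": 0.6,"xyz": [0,0,-150],"angular": [0,0,0]}
    - {"grip": 0.6,"xyz": [0,0,-200],"angular": [0,0,0]}

```text
time_s: 49.55
tcp_pos: [0.703, -0.149, 0.2863]
ee_rot: [[-0.99, -0.139, -0.002], [-0.139, 0.99, 0.001], [0.002, 0.001, -1.0]]
wrist_force: [1.0, -0.5, -0.3]
gripper_width: 0.6
gripper_force: 0.0
```

Emit:
move_arm:
  series:
    - {"grip": 0.6,"xyz": [35,-30,0],"angular": [0,0,0]}
    - {"grip": 0.6,"xyz": [70,-60,0],"angular": [0,0,0]}
    - {"grip": 0.6,"xyz": [105,-90,0],"angular": [0,0,0]}
    - {"grip": 0.6,"xyz": [140,-120,0],"angular": [0,0,0]}
    - {"grip": 0.6,"xyz": [175,-150,0],"angular": [0,0,0]}
    - {"grip": 0.6,"xyz": [200,-190,0],"angular": [0,0,0]}
    - {"grip": 0.6,"xyz": [225,-230,0],"angular": [0,0,0]}
    - {"grip": 0.6,"xyz": [250,-270,0],"angular": [0,0,0]}
    - {"grip": 0.6,"xyz": [260,-290,0],"angular": [0,0,0]}
    - {"grip": 0.6,"xyz": [260,-290,0],"angular": [0,0,0]}

```text
time_s: 50.55
tcp_pos: [0.4848, -0.4755, 0.2849]
ee_rot: [[-0.991, -0.135, -0.0], [-0.135, 0.991, -0.0], [0.0, -0.0, -1.0]]
wrist_force: [0.0, 0.6, 0.2]
gripper_width: 0.602
gripper_force: 0.0
```

```bash
python3 - <<'E'
from meas import *
s=r.sense(); print(s['tcp_pos'],s['time_s'])
a=cap('top'); m=rib(a); m[:80]=0; m[250:]=0; m[:,:350]=0; m[:,460:]=0
for k in cv2.findContours(m,0,1)[0]:
    if cv2.contourArea(k)<30: continue
    P=np.array([onz(a,*p,.09)[:2] for p in k[:,0]],np.float32); (x,y),(w,h),an=cv2.minAreaRect(P)
    if w<h: w,h,an=h,w,an-90
    print('rib',k[:,0].mean(0).round(),'%.4f %.4f %.3f %.3f ang %.1f'%(x,y,w,h,an),'expect .7042 -.1491')
ka=knob(a,296,138,15,60); print('lid knob',onz(a,*ka[0],.185))
hsv=cv2.cvtColor(a['img'],cv2.COLOR_RGB2HSV); H,S,V=cv2.split(hsv)
m=(((H<6)|(H>174))&(S>150)&(V>100)).astype(np.uint8)*255; m[:200]=0;m[290:]=0;m[:,:240]=0;m[:,350:]=0
for k in cv2.findContours(m,0,1)[0]:
    if cv2.contourArea(k)>40: print('tab',k[:,0].mean(0),cv2.boundingRect(k),'was px 284,251')
print('cup dark grip', knob(a,282,238,14,60)[0], 'expect', px(a,[.3927,.1195,.16]))
# catch: dark pixels near start position vs now
t=cv2.cvtColor(cv2.imread('pics/top0.png'),cv2.COLOR_BGR2GRAY); g=cv2.cvtColor(a['img'],cv2.COLOR_RGB2GRAY)
for n,i in(('before',t),('now',g)): print(n); print('\n'.join(' '.join('%3d'%v for v in row) for row in i[118:150:2,404:424]))
E
```

```text
[ 0.4848327  -0.47546951  0.28487168] 50.55
rib [398. 114.] 0.7030 -0.1486 0.056 0.020 ang 8.4 expect .7042 -.1491
lid knob [0.61378879 0.08914621 0.185     ]
tab [283.54166667 253.0625    ] (275, 246, 18, 15) was px 284,251
cup dark grip [278.93513514 239.27027027] expect [[282.0009297  242.97655081]]
before
125 125 123 124 123 121 122 122 123 120 125 122 125 148 164 162 164 163 161 165
113 139 162 164 154 148 145 134 124 124 121 120 123 133 152 164 164 162 165 162
 69 129 161 162 150 152 157 140 126 125 125 120 124 125 149 163 164 162 162 163
 34  35  41  38  35  63 134 155 135 125 123 124 122 124 144 160 163 162 162 159
 47  48  52  48  38  28  71 138 144 125 125 125 124 124 118 144 162 164 163 164
103 103 103  81  47  32  31 116 151 135 125 125 127 125 125 147 163 162 163 162
126 125 114 104  79  45  34  68 133 154 134 126 127 127 128 123 142 163 162 162
124 126 126 116 101  80  41  34  69 136 146 125 128 125 126 123 147 164 162 163
123 125 123 114 103  83  44  34  34 116 153 138 128 125 121 128 150 162 162 163
121 126 128 128 115 104  76  34  35  69 132 149 129 123 124 125 135 1
[... 1074 characters left out ...]
  18  22  28  72 139 148 129 125 125 127 125 149 164 164 164
 38  19  18  17  19  21  24  30  32 119 154 138 129 126 124 129 152 163 164 165
 47  20  20  17  18  19  20  26  30  70 136 149 129 126 126 127 133 150 163 162
 13   6   6   7   3   7  27  39  39  30  73 136 144 120 122 123 127 149 163 165
  5   5   4   4  22  92 114  79  44  36  34 116 145 131 121 121 125 148 165 164
  9  15  29  52 100 124 115 104  79  34  28  49  63  60  59  82 109 120 145 165
104 106 118 129 129 124 116 106  78  36  15  24  50  65  67  92 114 125 147 165
119 125 130 128 130 130 128 107  51  11  14  11  21  53 103 129 125 127 124 143
128 129 131 130 128 125 125 115  83  49  34  60 105 127 129 128 126 122 125 151
```

The controller's rib is within 2 mm of home, the catch's outline is unchanged from rest, the lid is centred and the cup's tab is back in place. Handing in.

```bash
python3 -c "
from station import r
print(r.finish_job())"
```

```text
the job is handed in; nothing more can be done
None
```

I completed every step and handed the job in at about 51 s, but the hand-in returned no verdict: the red, cream and leftmost blue cakes are in the pot, the lid is on, the cup is back on its mat, and the controller is home with its catch back in the rest position.

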